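Open the drop-front spice cabinet onto its supports

TASK

Get the little spice cabinet ready for cooking: pull both of its slide-out supports fully out, and only then swing its front flap down onto them, gently and without letting it drop, so that it lies level on both. The salt shaker stands in the way: put it aside on the worktop and, once the flap is down, stand it upright on the flap. Do not knock the shaker over, and leave the other loose things where they are.

Things in the scene. Friction and masses are not known exactly. Their poses are not given: they have to be found in the camera images.
- bureau: Fixed slant-front wooden cabinet, 300 wide (y) x 165 deep (x) x 216 mm high. Origin: on the worktop under the middle of its front edge; x points into the cabinet, away from the robot, y to its left, z up. Below 68 mm its front is upright (x = 0); above, it leans back 25 degrees, closed by the flap, up to the top board (z 204 to 216, from x = 60 back). Two jars are fixed inside at the back.
- flap (a joint): Flap angle (rad), hinge along y at cabinet x 0, z 68 mm. 0 closed, leaning back; 0.44 upright; 2.01 level towards the robot, its outer face on the tops of the pulled-out supports, its upper face 80 mm up; without supports it sinks on to 2.45. The hinge rubs: the flap stays where left from 0 to 0.8; past about 1.1 it falls by itself. Moving it takes about 2 N at the knob.
- flap_hinge (a point): Middle of the hinge line. Flap axes: x = inward normal of the flap (up when level), y = cabinet's y, z = from the hinge to the free edge. The flap is 272 wide (y), 12 thick (x 0 to 12), its free edge at z = 148 mm. Closed, its edges are flush in the frame and cannot be gripped.
- flap_knob (a point): Middle of the dark steel pull tab on the flap's outer face: 14 thick (y), sticks out 33 mm from the face, 28 mm along the flap, centred 105 mm from the hinge; this point is 20 mm outside the face. Hangs below the flap when that is level. Flap axes.
- flap_rail (a point): Middle of the round steel rail on the flap's inner face: 10 mm thick, parallel to y, 110 mm long, a post at each end; its axis is 50 mm from the outer face (38 mm off the inner face), 120 mm from the hinge. Inside the cabinet while the flap is closed; above the flap when that is level. Flap axes.
- support_left (a joint): Travel (m) of the left slide-out support (cabinet y = +115 mm), a wooden bar 24 wide, its top 68 mm up: 0 = pushed in with its front flush with the cabinet front, 0.100 = fully out towards the robot (cabinet -x). Rubs with about 2 N and stays where it is left.
- support_right (a joint): The same for the right support, at cabinet y = -115 mm.
- support_left_tab (a point): Middle of the left support's dark steel pull tab: 14 thick (y), sticks out 36 mm in front of the bar, 26 high, its middle 50 mm above the worktop.
- support_right_tab (a point): Middle of the right support's pull tab, the same.
- shaker: Salt shaker, glass with a grey top, round, 44 mm diameter up to 70 mm, 35 mm at the top, 90 mm high, standing in front of the cabinet where the flap comes down. Origin: middle of its underside; z up its axis. 0.08 to 0.14 kg.
- spice_jar: Bystander: glass spice jar with a green lid, 46 diameter, 106 mm high, beside the cabinet. Origin under its middle.
- vinegar: Bystander: white vinegar bottle with red cap, 60 diameter, 245 mm high, beside the cabinet. Origin under its middle.
- cup: Bystander: white espresso cup with a green band, 61 x 86 (with handle) x 51 mm high. Origin under its middle.
- fish_tin: Bystander: flat fish tin, 63 x 105 x 24 mm high. Origin under its middle.
- tin: Bystander: small round food tin, 57 diameter, 72 mm high. Origin under its middle.

How it is judged:
By the outcome, as a careful person would: the job done as asked, in the order asked, and still so for the second after the job is handed in, with the robot touching nothing.
It also fails if it takes over 72 s, if anything falls off the work surface, if the arm or the gripper's body presses on something with over 40 N, if the wrist force passes 120 N, or if a joint passes its speed limit or range.

ROBOT

A 6-joint arm with a two-finger parallel gripper is mounted at the origin on a cart in front of the work surface, level with it; the furniture and walls round the work are solid. World frame = base frame: x ahead of the robot, y to its left, z up, the work surface at z = 0. Lengths are in m, angles in rad, forces in N, time in s.
With the tool pointing down it reaches from about 0.35 to 0.975 m from the base axis. Payload 4.9 kg.
Tool frame: the origin (TCP) lies midway between the tips of the shut fingers; the grasp point (between the pads) lies manip.tcp_to_grasp behind it (manip.tcp_to_grasp is the distance from the TCP to the grasp point, in m); z points along the fingers, y is the line along which they close (so a half turn about z gives the same grasp; the last joint's range is limited). The gripper opens to 85 mm and grips with 20 to 120 N. Pads are 22 mm wide; open, the fingers measure 114 mm over their backs; the gripper's body (76 mm by 85 mm) begins 54 mm behind the grasp point. The pads swing forward as they close: fully open they stand 13 mm farther back than shut.
Start: joints at [-1.435, 0.053, 1.613, -0, 1.476, -0.119], TCP at [0.158, -0.605, 0.231] pointing down, gripper open.
Joint ranges: [-3.01, 3.01], [-1.01, 2.22], [0.06, 2.58], [-1.02, 4.17], [0.09, 2.62], [-3.14, 3.14]. Speed limits (rad/s): [2.57, 2.57, 3.14, 3.14, 3.14, 3.14].

INTERFACE

Orientations are given as a unit quaternion [w, x, y, z].
In Python, from plant import manip, grab_frame, calibration, job_done gives the robot as it stands.
- The arm moves only by the tool send_rows, never from a script. Its argument "rows" is a list of rows, each an object of numbers: "x", "y", "z": the shift along the tool's x, y, z normalised to -1 to 1, where 1 is 15 cm; "wx", "wy", "wz": the turn, a rotation vector about the tool's x, y, z normalised to -1 to 1, where 1 is pi/4 rad; "hand": the opening, from -1 (shut) to 1 (fully open). In form: [{"x": .., "y": .., "z": .., "wx": .., "wy": .., "wz": .., "hand": ..}, ...]. A call has exactly 10 rows; each row shifts and turns the commanded pose from where the row before left it, along the tool's axes as they then stand; what a row does not reach is not made up. A row lasts 1/12 s, in which the tool goes at most 41.7 mm and 7.16 degrees, less where a joint would pass 70% of its speed; a pose out of reach is approached as far as the arm can. A call with a number of a shift or a turn outside -1 to 1 is refused whole. A call with a gripper value outside its range is refused whole. The fingers move at their own pace and stop on an object; the grip force is fixed at half the most. Time passes only in rows, so rows that do not move let the fingers close, or fill a call up. It gives the time, the measured TCP pose, the force, the opening and the grip force at its end, in the units of the state.
- manip.state(): the state, without advancing time (a new reading comes with each control period).
- grab_frame(name): name is "scene" or "top" or "wrist"; returns the picture (384x512x3 uint8, blue, green, red); there is no depth.
- calibration(name): a dict with "camera_matrix" (3x3 intrinsics, pixels), "R" (3x3) and "t" (3): a world point X has camera coordinates R X + t. Camera axes: x right, y down, z forward; pixel columns grow to the right and rows downward; lengths in m; the calibration is good to about 2 mm. The wrist camera is an equidistant fisheye: a pixel r from the principal point sees the ray r / f radians off the axis. A picture is of the moment at which its call begins: read the wrist's pose just before it. calibration takes no time and is no camera call; for the wrist camera it gives the pose at the moment of the call.
- job_done(): hands the job in; it is judged then, once.
The state is a dict: "time": time; "joint_pos": joint angles; "joint_vel": joint speeds; "joint_efforts": joint torques, N m; "tool_pos": TCP position; "tool_rot": TCP orientation; "contact_force": force on the tool from outside, world axes, zero at the start; "ft_torque": the same for the moment, N m; "gripper_width": opening from 0.0 (shut) to 1.0 (fully open); "grasp_force": force on a finger pad.
Only numpy, scipy, OpenCV 4.12 (cv2) and the standard library are available. Lean on these libraries where they do the work, as an engineer would, in place of code of your own. Each camera call takes 0.05 s, during which the arm holds its last target. There are 200 camera calls.

## Working session

There is one attempt and no reset: what is moved stays moved. The work goes in short steps, Python scripts to look and compute and a tool call to move; the robot and the scene stay as the last step left them, time stands still between calls to the robot, and variables do not carry over. Pictures are saved under pics/ and viewed, at most 10 in all, crops included, and the job is handed in when it is done.

Besides the shell and the picture viewer there is one more tool, called after "Request:" by a JSON object that holds its "fn" and its "kwargs". send_rows: Moves the arm, as the interface text tells. Scaled input: -1 to 1 covers 15 cm each way for a shift and pi/4 rad each way for a turn. Its arguments: {"type":"object","properties":{"rows":{"type":"array","items":{"type":"object","properties":{"x":{"type":"number","minimum":-1,"maximum":1},"y":{"type":"number","minimum":-1,"maximum":1},"z":{"type":"number","minimum":-1,"maximum":1},"wx":{"type":"number","minimum":-1,"maximum":1},"wy":{"type":"number","minimum":-1,"maximum":1},"wz":{"type":"number","minimum":-1,"maximum":1},"hand":{"type":"number"}}}}},"required":["rows"]}

```bash
ls; mkdir -p pics; python3 - <<'E'
from plant import manip, grab_frame, calibration
import cv2, numpy as np
for n in("scene","top"):
    im=grab_frame(n); cv2.imwrite(f"pics/{n}0.png",im)
    c=calibration(n); print(n,c)
print(manip.state(), manip.tcp_to_grasp)
a=cv2.imread("pics/scene0.png");b=cv2.imread("pics/top0.png")
E
```

```text
pics
scene {'camera_matrix': array([[475.10945617,   0.        , 253.06422521],
       [  0.        , 475.10945617, 195.64588043],
       [  0.        ,   0.        ,   1.        ]]), 'R': array([[-0.85811652, -0.51320589,  0.01599236],
       [-0.29182223,  0.46184704, -0.83757811],
       [ 0.42246399, -0.72340654, -0.54608346]]), 't': array([0.53308204, 0.25879888, 1.45092563])}
top {'camera_matrix': array([[412.90551297,   0.        , 247.92151313],
       [  0.        , 412.90551297, 196.47707407],
       [  0.        ,   0.        ,   1.        ]]), 'R': array([[-0.02494084, -0.99955102,  0.01660464],
       [-0.99505877,  0.02322513, -0.09653304],
       [ 0.09610406, -0.01893021, -0.99519127]]), 't': array([0.059853  , 0.59697627, 1.26188896])}
{'time': 0.1, 'joint_pos': array([-1.43504629e+00,  5.32958085e-02,  1.61414550e+00, -2.37592566e-05,
        1.47598919e+00, -1.19037808e-01]), 'joint_vel': array([-2.04718340e-05, -1.52256353e-03, -2.85977220e-03,  1.26032422e-06,
        8.35508344e-04, -1.16888202e-03]), 'joint_efforts': array([-1.54494617e-03, -3.94908786e+01, -3.71364248e+01, -2.20701827e-04,
        3.94951567e-03, -1.23275845e-05]), 'tool_pos': array([ 0.15742032, -0.6042753 ,  0.23018955]), 'tool_rot': array([-9.18791976e-04,  9.91895800e-01,  1.27050690e-01, -1.95033619e-05]), 'contact_force': array([0.1186845 , 0.9629638 , 0.20490713]), 'ft_torque': array([-0.00719653, -0.01831488, -0.01658178]), 'grasp_force': 0.0, 'gripper_width': 1.0010723923394622} 0.0187
```

View pics/scene0.png

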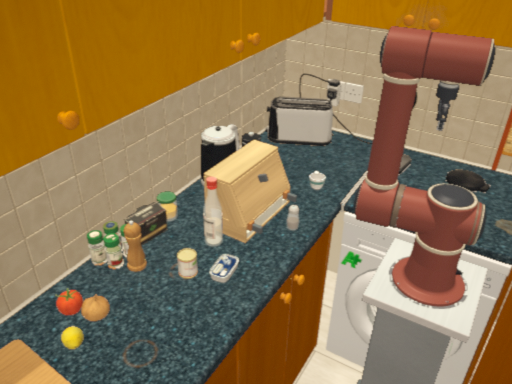

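View pics/top0.png

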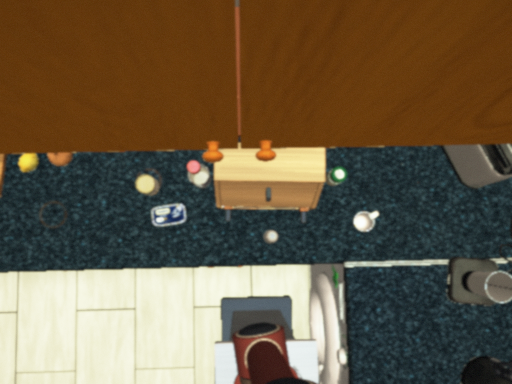

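The scene view shows the cabinet at about (245,190), with the shaker in front at (293,217), the vinegar at (213,215), the tin at (187,263), the fish tin at (224,267) and the cup at (317,180). In the top view the cabinet front is at about (268,208), with the support tabs at (228,215) and (304,214), the knob at (268,194) and the shaker at (270,237).

```bash
python3 - <<'E'
import cv2,numpy as np
a=cv2.imread("pics/scene0.png")[130:255,195:335];b=cv2.imread("pics/top0.png")[140:250,200:340]
f=lambda i:cv2.resize(i,(780,0) if 0 else (int(i.shape[1]*5.5),int(i.shape[0]*5.5)*0+int(i.shape[0]*5)),interpolation=cv2.INTER_CUBIC)
s=lambda i:cv2.resize(i,None,fx=5,fy=5,interpolation=cv2.INTER_CUBIC)
cv2.imwrite("pics/b1.png",s(b)); cv2.imwrite("pics/a1.png",cv2.resize(a,None,fx=4.5,fy=4.5,interpolation=cv2.INTER_CUBIC))
E
```

```text
(no output)
```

View pics/b1.png

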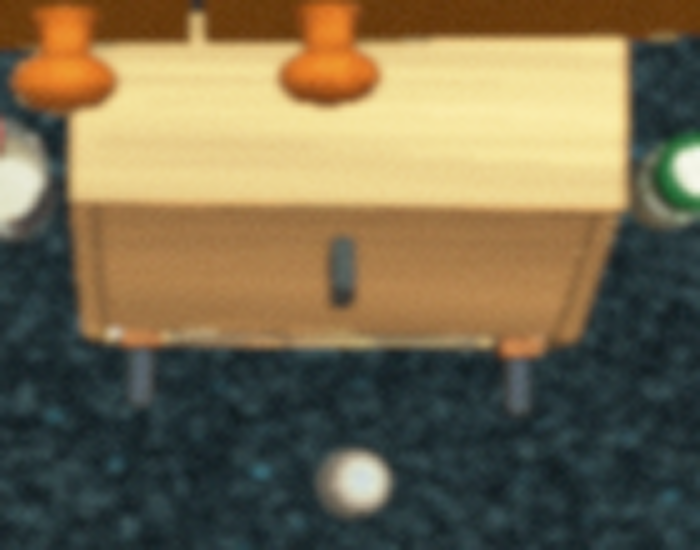

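View pics/a1.png

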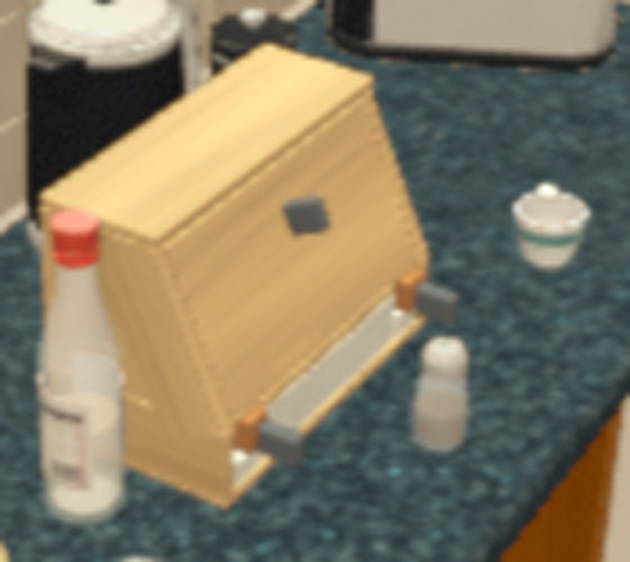

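The enlarged top view shows the left tab at crop u 130–152, v 350–407, and the right tab at u 507–528, v 355–413. The top board's front corners are at (72,205) and (627,208), the knob is at (342,272) and the shaker top is about (356,482). The scene crop confirms the shaker is upright and the flap closed.

```bash
cat > h.py <<'E'
import numpy as np
from plant import calibration
def ray(n,u,v,z):
    c=calibration(n);R=c["R"];C=-R.T@c["t"]
    d=R.T@np.linalg.inv(c["camera_matrix"])@[u,v,1]
    return C+d*(z-C[2])/d[2]
b=lambda u,v,z:ray("top",199.6+u/5,139.6+v/5,z).round(4)
a=lambda u,v,z:ray("scene",194.6+u/4.5,129.6+v/4.5,z).round(4)
E
python3 - <<'E'
from h import *
print("L tip",b(140,407,.063),"base",b(141,350,.063))
print("R tip",b(517,413,.063),"base",b(516,356,.063))
L=b(72,205,.216);R=b(627,208,.216);print("topcorn",L,R,np.linalg.norm(L-R), np.degrees(np.arctan2(-(L-R)[0],(L-R)[1])))
print("back",b(630,38,.216),b(72,38,.216))
print("frontbottom",b(82,335,.068),b(578,343,.068))
print("shaker top",b(360,480,.09), "scene: top",a(446,345,.09),"bottom",a(440,440,0))
# knob point: outer tip
print("knob",b(342,272,.163+.01))
print("scene Ltab tip top",a(300,437,.063),"R tip top",a(457,293,.063))
c=calibration("top");print("cab edge",b(340,2,.5))
import cv2
for n,(u,v) in dict(spice=(338,174),cup=(363,222),fish=(168,215),vin=(193,166),tin=(146,184)).items(): print(n,ray("top",u,v,dict(spice=.106,cup=.05,fish=.024,vin=.245,tin=.072)[n]).round(3))
E
```

```text
L tip [0.5219 0.1093 0.063 ] base [0.5564 0.108  0.063 ]
R tip [ 0.5128 -0.1188  0.063 ] base [ 0.5473 -0.1195  0.063 ]
topcorn [0.6249 0.1386 0.216 ] [ 0.6165 -0.1591  0.216 ] 0.29781848498708063 -1.6162475049600464
back [ 0.7093 -0.1647  0.216 ] [0.7157 0.1371 0.216 ]
frontbottom [0.566  0.1432 0.068 ] [ 0.554  -0.1566  0.068 ]
shaker top [ 0.4747 -0.0204  0.09  ] scene: top [ 0.4736 -0.0197  0.09  ] bottom [ 0.473  -0.0206  0.    ]
knob [ 0.5899 -0.0077  0.173 ]
scene Ltab tip top [0.5266 0.1077 0.063 ] R tip top [ 0.5161 -0.1274  0.063 ]
cab edge [0.6655 0.0121 0.5   ]
spice [ 0.651 -0.222  0.106]
cup [ 0.509 -0.305  0.05 ]
fish [0.547 0.295 0.024]
vin [0.661 0.191 0.245]
tin [0.639 0.353 0.072]
```

```bash
cat >> h.py <<'E'
from scipy.spatial.transform import Rotation as Ro
from plant import manip
O=np.array([.556,-.007,0]);YAW=-2.0
def cab(p): return O+Ro.from_euler('z',YAW,degrees=True).apply(p)
def pose(): 
    s=manip.state();q=s["tool_rot"];return s,s["tool_pos"],Ro.from_quat(np.r_[q[1:],q[0]])
def orient(yaw,tilt): # tilt>0: fingers point forward (+x)
    return Ro.from_euler('z',yaw,degrees=True)*Ro.from_euler('y',-tilt,degrees=True)*Ro.from_euler('x',180,degrees=True)
def plan(p,yaw=YAW,tilt=0,pg=False):
    """turn first, then shift; totals in row units. pg: p is the grasp point"""
    s,x,R=pose();T=orient(yaw,tilt);p=np.array(p,float)
    if pg:p=p+T.apply([0,0,.0187])
    w=(R.inv()*T).as_rotvec()/(np.pi/4); d=T.inv().apply(p-x)/.15; d0=R.inv().apply(p-x)/.15
    print("turn",w.round(3),"shift after",d.round(3),"shift w/o turn",d0.round(3),"rows>=",np.ceil(np.linalg.norm(d)/.278))
def show():
    s,x,R=pose();z=R.apply([0,0,1])
    print("t",round(s["time"],2),"grasp",(x-R.apply([0,0,.0187])).round(4),"tcp",x.round(4),"dir",z.round(3),"ty",R.apply([0,1,0]).round(3),"F",s["contact_force"].round(1),"w",round(s["gripper_width"],3),"g",round(s["grasp_force"],1))
E
python3 -c "
from h import *
plan([.474,-.02,.16]); print(ray('top',270,265,0))"
```

```text
turn [-0.002  0.     0.369] shift after [ 1.973 -3.966  0.468] shift w/o turn [ 3.024 -3.237  0.474] rows>= 17.0
[ 0.38284248 -0.01916528  0.        ]
```

Request:
{"fn": "send_rows", "kwargs": {"rows": [{"wz": 0.123, "hand": 1}, {"wz": 0.123, "hand": 1}, {"wz": 0.123, "hand": 1}, {"x": 0.116, "y": -0.233, "z": 0.0275, "hand": 1}, {"x": 0.116, "y": -0.233, "z": 0.0275, "hand": 1}, {"x": 0.116, "y": -0.233, "z": 0.0275, "hand": 1}, {"x": 0.116, "y": -0.233, "z": 0.0275, "hand": 1}, {"x": 0.116, "y": -0.233, "z": 0.0275, "hand": 1}, {"x": 0.116, "y": -0.233, "z": 0.0275, "hand": 1}, {"x": 0.116, "y": -0.233, "z": 0.0275, "hand": 1}]}}

```text
invalid input at $.rows[0]: expected keys x, y, z, wx, wy, wz, hand
```

Request:
{"fn": "send_rows", "kwargs": {"rows": [{"x": 0.116, "y": -0.233, "z": 0.0275, "hand": 1}, {"x": 0.116, "y": -0.233, "z": 0.0275, "hand": 1}, {"x": 0.116, "y": -0.233, "z": 0.0275, "hand": 1}, {"x": 0.116, "y": -0.233, "z": 0.0275, "hand": 1}, {"x": 0.116, "y": -0.233, "z": 0.0275, "hand": 1}, {"x": 0.116, "y": -0.233, "z": 0.0275, "hand": 1}, {"x": 0.116, "y": -0.233, "z": 0.0275, "hand": 1}, {"x": 0.116, "y": -0.233, "z": 0.0275, "hand": 1}, {"x": 0.116, "y": -0.233, "z": 0.0275, "hand": 1}, {"x": 0.116, "y": -0.233, "z": 0.0275, "hand": 1}]}}

```text
invalid input at $.rows[0]: expected keys x, y, z, wx, wy, wz, hand
```

```bash
python3 - <<'E'
from h import *
from plant import grab_frame
import cv2
show(); c=calibration("wrist"); im=grab_frame("wrist"); cv2.imwrite("pics/w1.png",im); print(c["camera_matrix"],c["R"],c["t"]); np.savez("w1.npz",**{k:c[k] for k in("camera_matrix","R","t")})
show()
plan([.474,-.02,.028])
E
```

```text
t 0.1 grasp [ 0.1574 -0.6043  0.2489] tcp [ 0.1574 -0.6043  0.2302] dir [-0.     0.002 -1.   ] ty [ 0.252 -0.968 -0.002] F [0.1 1.  0.2] w 1.001 g 0.0
[[297.31863964   0.         258.6727713 ]
 [  0.         297.31863964 195.72833941]
 [  0.           0.           1.        ]] [[ 0.25161384 -0.967823   -0.0030191 ]
 [-0.91367193 -0.23856223  0.32907699]
 [-0.31920853 -0.08004186 -0.94429827]] [-0.62376875 -0.04295212  0.38193363]
t 0.15 grasp [ 0.1575 -0.6044  0.249 ] tcp [ 0.1575 -0.6043  0.2303] dir [-0.     0.002 -1.   ] ty [ 0.252 -0.968 -0.002] F [ 0.5  0.  -0.1] w 1.0 g 0.0
turn [-0.002  0.     0.369] shift after [ 1.973 -3.967  1.349] shift w/o turn [ 3.024 -3.236  1.355] rows>= 17.0
```

View pics/w1.png

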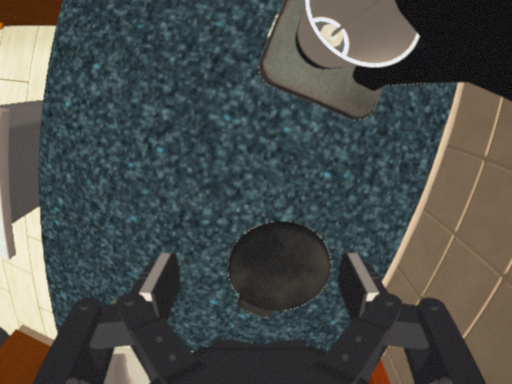

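The rows were refused because every key is required. The wrist view is from the start pose: a dark pan under the tool at about (280,265) and an appliance at (340,40). I'll resend with all keys.

Request:
{"fn": "send_rows", "kwargs": {"rows": [{"x": 0, "y": 0, "z": 0, "wx": 0, "wy": 0, "wz": 0.123, "hand": 1}, {"x": 0, "y": 0, "z": 0, "wx": 0, "wy": 0, "wz": 0.123, "hand": 1}, {"x": 0, "y": 0, "z": 0, "wx": 0, "wy": 0, "wz": 0.123, "hand": 1}, {"x": 0.116, "y": -0.233, "z": 0.0275, "wx": 0, "wy": 0, "wz": 0, "hand": 1}, {"x": 0.116, "y": -0.233, "z": 0.0275, "wx": 0, "wy": 0, "wz": 0, "hand": 1}, {"x": 0.116, "y": -0.233, "z": 0.0275, "wx": 0, "wy": 0, "wz": 0, "hand": 1}, {"x": 0.116, "y": -0.233, "z": 0.0275, "wx": 0, "wy": 0, "wz": 0, "hand": 1}, {"x": 0.116, "y": -0.233, "z": 0.0275, "wx": 0, "wy": 0, "wz": 0, "hand": 1}, {"x": 0.116, "y": -0.233, "z": 0.0275, "wx": 0, "wy": 0, "wz": 0, "hand": 1}, {"x": 0.116, "y": -0.233, "z": 0.0275, "wx": 0, "wy": 0, "wz": 0, "hand": 1}]}}

```text
time: 0.98
tool_pos: [0.2882, -0.3627, 0.2018]
tool_rot: [-0.0, 1.0, -0.018, -0.0]
contact_force: [1.2, -0.9, -0.1]
gripper_width: 1.003
grasp_force: 0.0
```

Request:
{"fn": "send_rows", "kwargs": {"rows": [{"x": 0.116, "y": -0.233, "z": 0.0275, "wx": 0, "wy": 0, "wz": 0, "hand": 1}, {"x": 0.116, "y": -0.233, "z": 0.0275, "wx": 0, "wy": 0, "wz": 0, "hand": 1}, {"x": 0.116, "y": -0.233, "z": 0.0275, "wx": 0, "wy": 0, "wz": 0, "hand": 1}, {"x": 0.116, "y": -0.233, "z": 0.0275, "wx": 0, "wy": 0, "wz": 0, "hand": 1}, {"x": 0.116, "y": -0.233, "z": 0.0275, "wx": 0, "wy": 0, "wz": 0, "hand": 1}, {"x": 0.116, "y": -0.233, "z": 0.0275, "wx": 0, "wy": 0, "wz": 0, "hand": 1}, {"x": 0.116, "y": -0.233, "z": 0.0275, "wx": 0, "wy": 0, "wz": 0, "hand": 1}, {"x": 0.116, "y": -0.233, "z": 0.0275, "wx": 0, "wy": 0, "wz": 0, "hand": 1}, {"x": 0.116, "y": -0.233, "z": 0.0275, "wx": 0, "wy": 0, "wz": 0, "hand": 1}, {"x": 0.116, "y": -0.233, "z": 0.0275, "wx": 0, "wy": 0, "wz": 0, "hand": 1}]}}

```text
time: 1.82
tool_pos: [0.4743, -0.0193, 0.1609]
tool_rot: [0.0, 1.0, -0.017, 0.0]
contact_force: [0.7, -0.3, 0.1]
gripper_width: 0.998
grasp_force: 0.0
```

```bash
python3 - <<'E'
from h import *
from plant import grab_frame
import cv2
c=calibration("wrist"); im=grab_frame("wrist"); cv2.imwrite("pics/w2.png",im); np.savez("w2.npz",**{k:c[k] for k in("camera_matrix","R","t")})
show()
plan([.474,-.02,.028])
E
```

```text
t 1.87 grasp [ 0.4759 -0.0141  0.1788] tcp [ 0.4759 -0.014   0.1601] dir [ 0.001  0.005 -1.   ] ty [-0.03  -1.    -0.005] F [-3.   2.7  0.3] w 1.002 g 0.0
turn [-0.006 -0.001  0.007] shift after [-0.011  0.041  0.881] shift w/o turn [-0.012  0.045  0.88 ] rows>= 4.0
```

View pics/w2.png

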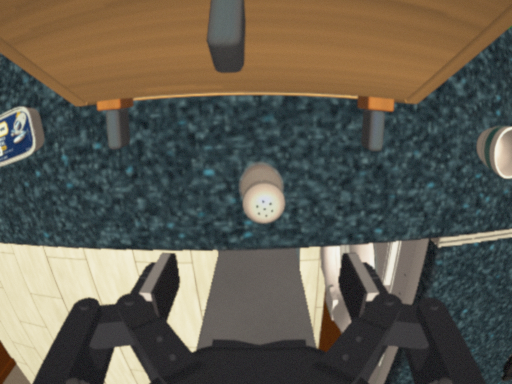

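The wrist view shows the shaker top at (264,205), the tabs at (118,125) and (374,128), the knob tip at (229,65) and the cup at the far right.

```bash
cat >> h.py <<'E'
def wray(f,u,v,z):
    c=np.load(f);K=c["camera_matrix"];R=c["R"];C=-R.T@c["t"]
    a=np.array([u-K[0,2],v-K[1,2]]);r=np.hypot(*a);th=r/K[0,0]
    d=R.T@np.r_[a/r*np.sin(th),np.cos(th)]
    return (C+d*(z-C[2])/d[2]).round(4)
E
python3 - <<'E'
from h import *
import cv2
c=np.load("w2.npz");print("cam",-c["R"].T@c["t"])
f="w2.npz"
print("shaker",wray(f,264,205,.09))
for n,u in(("L",118),("R",375)):
    for v in (135,148):print(n,v,wray(f,u,v,.063),wray(f,u,v,.037))
print("bar front L",wray(f,97,101,.068),wray(f,133,100,.068),"R",wray(f,358,96,.068),wray(f,394,98,.068))
print("front corners base",wray(f,82,104,.068),wray(f,414,103,.068))
im=cv2.imread("pics/w2.png");a=cv2.resize(im[85:160,90:140],None,fx=8,fy=8,interpolation=cv2.INTER_CUBIC);b=cv2.resize(im[85:160,350:400],None,fx=8,fy=8,interpolation=cv2.INTER_CUBIC)
cv2.imwrite("pics/tabs.png",np.hstack([a[:600],b[:600]]))
E
```

```text
cam [ 0.5591097  -0.02249364  0.30364887]
shaker [ 0.477  -0.0235  0.09  ]
L 135 [0.5357 0.1016 0.063 ] [0.5332 0.115  0.037 ]
L 148 [0.5242 0.1032 0.063 ] [0.5204 0.1168 0.037 ]
R 135 [ 0.5266 -0.1203  0.063 ] [ 0.5231 -0.1309  0.037 ]
R 148 [ 0.5152 -0.1209  0.063 ] [ 0.5105 -0.1316  0.037 ]
bar front L [0.5682 0.1167 0.068 ] [0.5643 0.0814 0.068 ] R [ 0.5593 -0.1024  0.068 ] [ 0.5592 -0.1351  0.068 ]
front corners base [0.5679 0.1331 0.068 ] [ 0.5562 -0.155   0.068 ]
```

View pics/tabs.png

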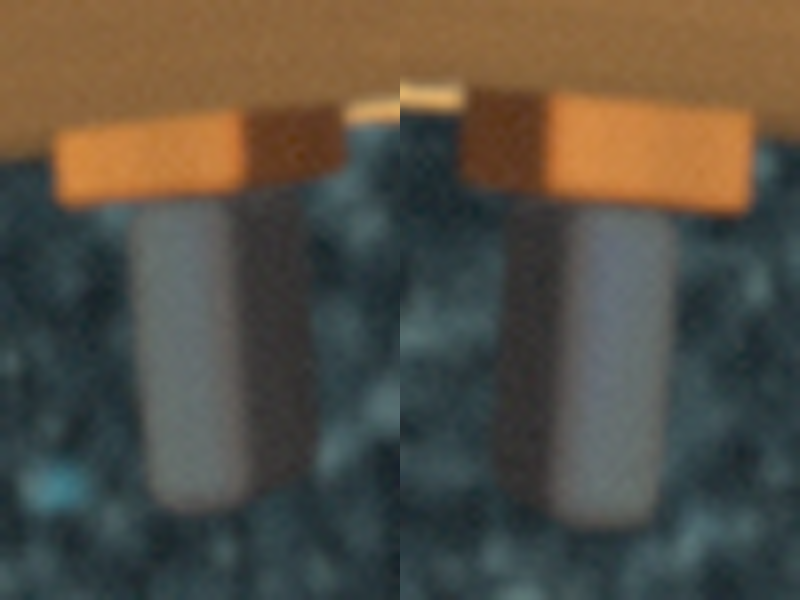

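```bash
sed -i 's/O=np.array.*/O=np.array([.555,-.007,0]);YAW=-2.2/' h.py; python3 - <<'E'
from h import *
show(); plan([.475,-.021,.028])
print(wray("w2.npz",114.6,148,.063),wray("w2.npz",375.3,150,.063))
E
```

```text
t 1.87 grasp [ 0.4759 -0.0141  0.1788] tcp [ 0.4759 -0.014   0.1601] dir [ 0.001  0.005 -1.   ] ty [-0.03  -1.    -0.005] F [-3.   2.7  0.3] w 1.002 g 0.0
turn [-0.006 -0.001  0.011] shift after [-0.004  0.047  0.881] shift w/o turn [-0.005  0.051  0.88 ] rows>= 4.0
[0.5245 0.1067 0.063 ] [ 0.5135 -0.1213  0.063 ]
```

Request:
{"fn": "send_rows", "kwargs": {"rows": [{"x": 0, "y": 0, "z": 0.1, "wx": 0, "wy": 0, "wz": 0, "hand": 1}, {"x": 0, "y": 0, "z": 0.1, "wx": 0, "wy": 0, "wz": 0, "hand": 1}, {"x": 0, "y": 0, "z": 0, "wx": 0, "wy": 0, "wz": 0, "hand": 1}, {"x": 0, "y": 0, "z": 0, "wx": 0, "wy": 0, "wz": 0, "hand": 1}, {"x": 0, "y": 0, "z": 0, "wx": 0, "wy": 0, "wz": 0, "hand": 1}, {"x": 0, "y": 0, "z": 0, "wx": 0, "wy": 0, "wz": 0, "hand": 1}, {"x": 0, "y": 0, "z": 0, "wx": 0, "wy": 0, "wz": 0, "hand": 1}, {"x": 0, "y": 0, "z": 0, "wx": 0, "wy": 0, "wz": 0, "hand": 1}, {"x": 0, "y": 0, "z": 0, "wx": 0, "wy": 0, "wz": 0, "hand": 1}, {"x": 0, "y": 0, "z": 0, "wx": 0, "wy": 0, "wz": 0, "hand": 1}]}}

```text
time: 2.7
tool_pos: [0.4741, -0.0215, 0.1315]
tool_rot: [0.0, 1.0, -0.018, 0.0]
contact_force: [0.4, 0.6, -0.6]
gripper_width: 1.001
grasp_force: 0.0
```

```bash
python3 - <<'E'
from h import *
show(); plan([.475,-.021,.028])
E
```

```text
t 2.7 grasp [ 0.4741 -0.0215  0.1502] tcp [ 0.4741 -0.0215  0.1315] dir [ 0.001 -0.    -1.   ] ty [-0.035 -0.999  0.   ] F [ 0.4  0.6 -0.6] w 1.001 g 0.0
turn [ 0.    -0.001  0.004] shift after [ 0.006 -0.004  0.69 ] shift w/o turn [ 0.006 -0.004  0.69 ] rows>= 3.0
```

Request:
{"fn": "send_rows", "kwargs": {"rows": [{"x": 0.006, "y": -0.004, "z": 0.115, "wx": 0, "wy": 0, "wz": 0, "hand": 1}, {"x": 0, "y": 0, "z": 0.115, "wx": 0, "wy": 0, "wz": 0, "hand": 1}, {"x": 0, "y": 0, "z": 0.115, "wx": 0, "wy": 0, "wz": 0, "hand": 1}, {"x": 0, "y": 0, "z": 0.115, "wx": 0, "wy": 0, "wz": 0, "hand": 1}, {"x": 0, "y": 0, "z": 0.115, "wx": 0, "wy": 0, "wz": 0, "hand": 1}, {"x": 0, "y": 0, "z": 0.115, "wx": 0, "wy": 0, "wz": 0, "hand": 1}, {"x": 0, "y": 0, "z": 0, "wx": 0, "wy": 0, "wz": 0, "hand": 1}, {"x": 0, "y": 0, "z": 0, "wx": 0, "wy": 0, "wz": 0, "hand": -0.2}, {"x": 0, "y": 0, "z": 0, "wx": 0, "wy": 0, "wz": 0, "hand": -0.2}, {"x": 0, "y": 0, "z": 0, "wx": 0, "wy": 0, "wz": 0, "hand": -0.2}]}}

```text
time: 3.53
tool_pos: [0.4761, -0.021, 0.0292]
tool_rot: [0.0, 1.0, -0.017, 0.001]
contact_force: [-0.4, -0.4, 0.1]
gripper_width: 0.6
grasp_force: 0.0
```

Request:
{"fn": "send_rows", "kwargs": {"rows": [{"x": 0, "y": 0, "z": 0, "wx": 0, "wy": 0, "wz": 0, "hand": -0.2}, {"x": 0, "y": 0, "z": 0, "wx": 0, "wy": 0, "wz": 0, "hand": -0.2}, {"x": 0, "y": 0, "z": 0, "wx": 0, "wy": 0, "wz": 0, "hand": -0.2}, {"x": 0, "y": 0, "z": 0, "wx": 0, "wy": 0, "wz": 0, "hand": -0.2}, {"x": 0, "y": 0, "z": 0, "wx": 0, "wy": 0, "wz": 0, "hand": -0.2}, {"x": 0, "y": 0, "z": 0, "wx": 0, "wy": 0, "wz": 0, "hand": -0.2}, {"x": 0, "y": 0, "z": -0.05, "wx": 0, "wy": 0, "wz": 0, "hand": -0.2}, {"x": 0, "y": 0, "z": -0.1, "wx": 0, "wy": 0, "wz": 0, "hand": -0.2}, {"x": 0, "y": 0, "z": -0.1, "wx": 0, "wy": 0, "wz": 0, "hand": -0.2}, {"x": 0, "y": 0, "z": -0.1, "wx": 0, "wy": 0, "wz": 0, "hand": -0.2}]}}

```text
time: 4.37
tool_pos: [0.4742, -0.0205, 0.0806]
tool_rot: [-0.0, 1.0, -0.018, -0.001]
contact_force: [-0.1, 0.5, -1.4]
gripper_width: 0.451
grasp_force: 59.8
```

```bash
python3 - <<'E'
from h import *
show(); plan([.445,.225,.08]); plan([.445,.225,.029])
E
```

```text
t 4.37 grasp [ 0.4742 -0.0205  0.0993] tcp [ 0.4742 -0.0205  0.0806] dir [-0.001  0.001 -1.   ] ty [-0.035 -0.999 -0.001] F [-0.1  0.5 -1.4] w 0.451 g 59.8
turn [-0.001  0.001  0.004] shift after [-0.257 -1.628  0.004] shift w/o turn [-0.252 -1.629  0.005] rows>= 6.0
turn [-0.001  0.001  0.004] shift after [-0.257 -1.628  0.344] shift w/o turn [-0.252 -1.629  0.345] rows>= 7.0
```

Request:
{"fn": "send_rows", "kwargs": {"rows": [{"x": -0.01, "y": -0.06, "z": 0, "wx": 0, "wy": 0, "wz": 0, "hand": -0.2}, {"x": -0.025, "y": -0.15, "z": 0, "wx": 0, "wy": 0, "wz": 0, "hand": -0.2}, {"x": -0.03, "y": -0.2, "z": 0, "wx": 0, "wy": 0, "wz": 0, "hand": -0.2}, {"x": -0.035, "y": -0.22, "z": 0, "wx": 0, "wy": 0, "wz": 0, "hand": -0.2}, {"x": -0.035, "y": -0.22, "z": 0, "wx": 0, "wy": 0, "wz": 0, "hand": -0.2}, {"x": -0.035, "y": -0.22, "z": 0, "wx": 0, "wy": 0, "wz": 0, "hand": -0.2}, {"x": -0.035, "y": -0.22, "z": 0, "wx": 0, "wy": 0, "wz": 0, "hand": -0.2}, {"x": -0.03, "y": -0.18, "z": 0, "wx": 0, "wy": 0, "wz": 0, "hand": -0.2}, {"x": -0.02, "y": -0.11, "z": 0, "wx": 0, "wy": 0, "wz": 0, "hand": -0.2}, {"x": 0, "y": -0.05, "z": 0, "wx": 0, "wy": 0, "wz": 0, "hand": -0.2}]}}

```text
time: 5.2
tool_pos: [0.4434, 0.2272, 0.0792]
tool_rot: [-0.0, 1.0, -0.016, -0.001]
contact_force: [0.0, -0.4, -0.5]
gripper_width: 0.448
grasp_force: 59.8
```

Request:
{"fn": "send_rows", "kwargs": {"rows": [{"x": 0, "y": 0, "z": 0, "wx": 0, "wy": 0, "wz": 0, "hand": -0.2}, {"x": 0, "y": 0, "z": 0.08, "wx": 0, "wy": 0, "wz": 0, "hand": -0.2}, {"x": 0, "y": 0, "z": 0.09, "wx": 0, "wy": 0, "wz": 0, "hand": -0.2}, {"x": 0, "y": 0, "z": 0.08, "wx": 0, "wy": 0, "wz": 0, "hand": -0.2}, {"x": 0, "y": 0, "z": 0.05, "wx": 0, "wy": 0, "wz": 0, "hand": -0.2}, {"x": 0, "y": 0, "z": 0.03, "wx": 0, "wy": 0, "wz": 0, "hand": -0.2}, {"x": 0, "y": 0, "z": 0.015, "wx": 0, "wy": 0, "wz": 0, "hand": -0.2}, {"x": 0, "y": 0, "z": 0, "wx": 0, "wy": 0, "wz": 0, "hand": -0.2}, {"x": 0, "y": 0, "z": 0, "wx": 0, "wy": 0, "wz": 0, "hand": -0.2}, {"x": 0, "y": 0, "z": 0, "wx": 0, "wy": 0, "wz": 0, "hand": -0.2}]}}

```text
time: 6.03
tool_pos: [0.4457, 0.224, 0.0299]
tool_rot: [0.001, 1.0, -0.018, -0.0]
contact_force: [-5.9, -4.1, 11.3]
gripper_width: 0.45
grasp_force: 61.4
```

```bash
python3 - <<'E'
from h import *
show()
E
```

```text
t 6.03 grasp [0.4457 0.224  0.0486] tcp [0.4457 0.224  0.0299] dir [-0.001 -0.002 -1.   ] ty [-0.036 -0.999  0.002] F [-5.9 -4.1 11.3] w 0.45 g 61.4
```

Request:
{"fn": "send_rows", "kwargs": {"rows": [{"x": 0, "y": 0, "z": -0.006, "wx": 0, "wy": 0, "wz": 0, "hand": -0.2}, {"x": 0, "y": 0, "z": 0, "wx": 0, "wy": 0, "wz": 0, "hand": 0.2}, {"x": 0, "y": 0, "z": 0, "wx": 0, "wy": 0, "wz": 0, "hand": 0.6}, {"x": 0, "y": 0, "z": 0, "wx": 0, "wy": 0, "wz": 0, "hand": 0.8}, {"x": 0, "y": 0, "z": 0, "wx": 0, "wy": 0, "wz": 0, "hand": 0.8}, {"x": 0, "y": 0, "z": -0.08, "wx": 0, "wy": 0, "wz": 0, "hand": 0.8}, {"x": 0, "y": 0, "z": -0.2, "wx": 0, "wy": 0, "wz": 0, "hand": 0.8}, {"x": 0, "y": 0, "z": -0.25, "wx": 0, "wy": 0, "wz": 0, "hand": 0.8}, {"x": 0, "y": 0, "z": -0.2, "wx": 0, "wy": 0, "wz": 0, "hand": 0.8}, {"x": 0, "y": 0, "z": -0.05, "wx": 0, "wy": 0, "wz": 0, "hand": 0.5}]}}

```text
time: 6.87
tool_pos: [0.4485, 0.2261, 0.1537]
tool_rot: [-0.002, 1.0, -0.017, 0.005]
contact_force: [0.6, 0.7, 1.1]
gripper_width: 0.782
grasp_force: 0.0
```

```bash
python3 - <<'E'
from h import *
show(); plan([.52,.107,.12],tilt=25,pg=True)
E
```

```text
t 6.87 grasp [0.4484 0.226  0.1724] tcp [0.4485 0.2261 0.1537] dir [ 0.01   0.003 -1.   ] ty [-0.035 -0.999 -0.004] F [0.6 0.7 1.1] w 0.782 g 0.0
turn [-0.006  0.542  0.003] shift after [0.364 0.775 0.542] shift w/o turn [0.553 0.778 0.34 ] rows>= 4.0
```

Request:
{"fn": "send_rows", "kwargs": {"rows": [{"x": 0, "y": 0, "z": 0, "wx": 0, "wy": 0.135, "wz": 0, "hand": 0}, {"x": 0, "y": 0, "z": 0, "wx": 0, "wy": 0.135, "wz": 0, "hand": 0}, {"x": 0, "y": 0, "z": 0, "wx": 0, "wy": 0.135, "wz": 0, "hand": 0}, {"x": 0, "y": 0, "z": 0, "wx": 0, "wy": 0.135, "wz": 0, "hand": 0}, {"x": 0.06, "y": 0.13, "z": 0.08, "wx": 0, "wy": 0, "wz": 0, "hand": 0}, {"x": 0.08, "y": 0.19, "z": 0.12, "wx": 0, "wy": 0, "wz": 0, "hand": 0}, {"x": 0.1, "y": 0.2, "z": 0.13, "wx": 0, "wy": 0, "wz": 0, "hand": 0}, {"x": 0.08, "y": 0.16, "z": 0.12, "wx": 0, "wy": 0, "wz": 0, "hand": 0}, {"x": 0.044, "y": 0.095, "z": 0.09, "wx": 0, "wy": 0, "wz": 0, "hand": 0}, {"x": 0, "y": 0, "z": 0, "wx": 0, "wy": 0, "wz": 0, "hand": 0}]}}

```text
time: 7.7
tool_pos: [0.5241, 0.1029, 0.0929]
tool_rot: [0.005, 0.978, -0.019, 0.209]
contact_force: [-1.0, -0.5, -0.4]
gripper_width: 0.501
grasp_force: 0.0
```

```bash
python3 - <<'E'
from h import *
show(); plan([.537,.107,.05],tilt=25,pg=True)
E
```

```text
t 7.7 grasp [0.5164 0.1033 0.11  ] tcp [0.5241 0.1029 0.0929] dir [ 0.408 -0.017 -0.913] ty [-0.039 -0.999  0.001] F [-1.  -0.5 -0.4] w 0.501 g 0.0
turn [ 0.002  0.02  -0.   ] shift after [-0.044 -0.03   0.42 ] shift w/o turn [-0.037 -0.031  0.421] rows>= 2.0
```

Request:
{"fn": "send_rows", "kwargs": {"rows": [{"x": -0.01, "y": -0.01, "z": 0.08, "wx": 0, "wy": 0.02, "wz": 0, "hand": 0}, {"x": -0.012, "y": -0.01, "z": 0.11, "wx": 0, "wy": 0, "wz": 0, "hand": 0}, {"x": -0.012, "y": -0.01, "z": 0.11, "wx": 0, "wy": 0, "wz": 0, "hand": 0}, {"x": -0.01, "y": 0, "z": 0.08, "wx": 0, "wy": 0, "wz": 0, "hand": 0}, {"x": 0, "y": 0, "z": 0.04, "wx": 0, "wy": 0, "wz": 0, "hand": 0}, {"x": 0, "y": 0, "z": 0, "wx": 0, "wy": 0, "wz": 0, "hand": 0}, {"x": 0, "y": 0, "z": 0, "wx": 0, "wy": 0, "wz": 0, "hand": -1}, {"x": 0, "y": 0, "z": 0, "wx": 0, "wy": 0, "wz": 0, "hand": -1}, {"x": 0, "y": 0, "z": 0, "wx": 0, "wy": 0, "wz": 0, "hand": -1}, {"x": 0, "y": 0, "z": 0, "wx": 0, "wy": 0, "wz": 0, "hand": -1}]}}

```text
time: 8.53
tool_pos: [0.5456, 0.1073, 0.0365]
tool_rot: [0.006, 0.976, -0.017, 0.219]
contact_force: [-1.7, -13.7, 3.6]
gripper_width: 0.15
grasp_force: 59.8
```

```bash
python3 - <<'E'
from h import *
show(); s,x,R=pose(); d=Ro.from_euler('z',-2.2,degrees=True).apply([-.1,0,0]); print(R.inv().apply(d)/.15)
E
```

```text
t 8.53 grasp [0.5376 0.1076 0.0534] tcp [0.5456 0.1073 0.0365] dir [ 0.426 -0.019 -0.904] ty [-0.035 -0.999  0.005] F [ -1.7 -13.7   3.6] w 0.15 g 59.8
[-0.60290297 -0.00206092 -0.28451399]
```

Request:
{"fn": "send_rows", "kwargs": {"rows": [{"x": -0.03, "y": 0.01, "z": -0.014, "wx": 0, "wy": 0, "wz": 0, "hand": -1}, {"x": -0.06, "y": 0, "z": -0.028, "wx": 0, "wy": 0, "wz": 0, "hand": -1}, {"x": -0.08, "y": 0, "z": -0.038, "wx": 0, "wy": 0, "wz": 0, "hand": -1}, {"x": -0.08, "y": 0, "z": -0.038, "wx": 0, "wy": 0, "wz": 0, "hand": -1}, {"x": -0.08, "y": 0, "z": -0.038, "wx": 0, "wy": 0, "wz": 0, "hand": -1}, {"x": -0.08, "y": 0, "z": -0.038, "wx": 0, "wy": 0, "wz": 0, "hand": -1}, {"x": -0.08, "y": 0, "z": -0.038, "wx": 0, "wy": 0, "wz": 0, "hand": -1}, {"x": -0.06, "y": 0, "z": -0.028, "wx": 0, "wy": 0, "wz": 0, "hand": -1}, {"x": -0.03, "y": 0, "z": -0.014, "wx": 0, "wy": 0, "wz": 0, "hand": -1}, {"x": 0, "y": 0, "z": 0, "wx": 0, "wy": 0, "wz": 0, "hand": -1}]}}

```text
time: 9.37
tool_pos: [0.4513, 0.1107, 0.0369]
tool_rot: [0.004, 0.975, -0.017, 0.224]
contact_force: [27.6, -4.2, -23.0]
gripper_width: 0.155
grasp_force: 64.9
```

```bash
python3 - <<'E'
from h import *
show()
E
```

```text
t 9.37 grasp [0.4432 0.111  0.0538] tcp [0.4513 0.1107 0.0369] dir [ 0.436 -0.016 -0.9  ] ty [-0.035 -0.999  0.   ] F [ 27.6  -4.2 -23. ] w 0.155 g 64.9
```

Request:
{"fn": "send_rows", "kwargs": {"rows": [{"x": -0.02, "y": 0, "z": 0, "wx": 0, "wy": 0, "wz": 0, "hand": -1}, {"x": -0.015, "y": 0, "z": 0, "wx": 0, "wy": 0, "wz": 0, "hand": -1}, {"x": -0.01, "y": 0, "z": -0.004, "wx": 0, "wy": 0, "wz": 0, "hand": -1}, {"x": 0, "y": 0, "z": 0, "wx": 0, "wy": 0, "wz": 0, "hand": -1}, {"x": 0, "y": 0, "z": 0, "wx": 0, "wy": 0, "wz": 0, "hand": -1}, {"x": 0, "y": 0, "z": 0, "wx": 0, "wy": 0, "wz": 0, "hand": -1}, {"x": 0, "y": 0, "z": 0, "wx": 0, "wy": 0, "wz": 0, "hand": -1}, {"x": 0, "y": 0, "z": 0, "wx": 0, "wy": 0, "wz": 0, "hand": -1}, {"x": 0, "y": 0, "z": 0, "wx": 0, "wy": 0, "wz": 0, "hand": -1}, {"x": 0, "y": 0, "z": 0, "wx": 0, "wy": 0, "wz": 0, "hand": -1}]}}

```text
time: 10.2
tool_pos: [0.45, 0.1108, 0.0379]
tool_rot: [0.004, 0.973, -0.017, 0.229]
contact_force: [49.9, -5.8, -35.8]
gripper_width: 0.149
grasp_force: 60.5
```

```bash
python3 - <<'E'
from h import *
show()
E
```

```text
t 10.2 grasp [0.4417 0.1111 0.0546] tcp [0.45   0.1108 0.0379] dir [ 0.446 -0.015 -0.895] ty [-0.035 -0.999 -0.   ] F [ 49.9  -5.8 -35.8] w 0.149 g 60.5
```

Request:
{"fn": "send_rows", "kwargs": {"rows": [{"x": 0.02, "y": 0, "z": 0, "wx": 0, "wy": 0, "wz": 0, "hand": -1}, {"x": 0, "y": 0, "z": 0, "wx": 0, "wy": 0, "wz": 0, "hand": 0}, {"x": 0, "y": 0, "z": 0, "wx": 0, "wy": 0, "wz": 0, "hand": 0}, {"x": 0, "y": 0, "z": 0, "wx": 0, "wy": 0, "wz": 0, "hand": 0}, {"x": 0, "y": 0, "z": 0, "wx": 0, "wy": 0, "wz": 0, "hand": 0}, {"x": 0, "y": 0, "z": -0.1, "wx": 0, "wy": 0, "wz": 0, "hand": 0}, {"x": 0, "y": 0, "z": -0.2, "wx": 0, "wy": 0, "wz": 0, "hand": 0}, {"x": 0, "y": 0, "z": -0.2, "wx": 0, "wy": 0, "wz": 0, "hand": 0}, {"x": 0, "y": 0, "z": -0.1, "wx": 0, "wy": 0, "wz": 0, "hand": 0}, {"x": 0, "y": 0, "z": 0, "wx": 0, "wy": 0, "wz": 0, "hand": 0}]}}

```text
time: 11.03
tool_pos: [0.4085, 0.1137, 0.1205]
tool_rot: [0.003, 0.975, -0.017, 0.223]
contact_force: [0.9, -0.7, 0.3]
gripper_width: 0.502
grasp_force: 0.0
```

```bash
python3 - <<'E'
from h import *
from plant import grab_frame
import cv2
show(); plan([.512,-.12,.12],tilt=25,pg=True)
for n in("wrist","top"):
    c=calibration(n); im=grab_frame(n); cv2.imwrite(f"pics/{n}3.png",im); np.savez(f"{n}3.npz",**{k:c[k] for k in("camera_matrix","R","t")})
a=cv2.imread("pics/wrist3.png");b=cv2.imread("pics/top3.png")[150:270,150:320]
cv2.imwrite("pics/c3.png",np.hstack([cv2.resize(a,(440,330)),cv2.resize(b,None,fx=2.1,fy=2.75)[:330]]))
E
```

```text
t 11.03 grasp [0.4004 0.1139 0.1373] tcp [0.4085 0.1137 0.1205] dir [ 0.434 -0.013 -0.901] ty [-0.034 -0.999 -0.002] F [ 0.9 -0.7  0.3] w 0.502 g 0.0
turn [-0.004 -0.016  0.004] shift after [0.678 1.53  0.444] shift w/o turn [0.667 1.534 0.447] rows>= 7.0
```

View pics/c3.png

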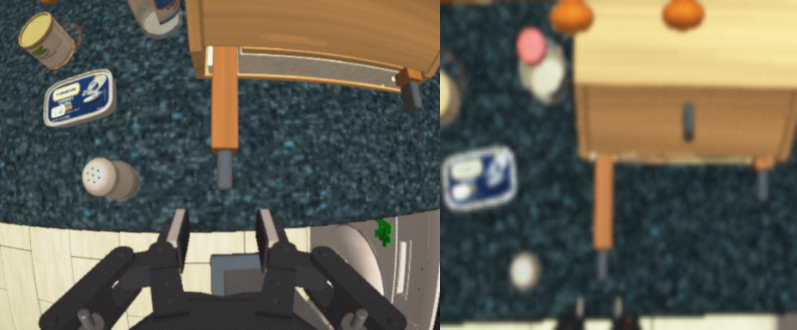

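The composite shows the left support out: bar end at crop (225,150), tab tip at (225,188). The shaker is upright at (110,178), and the right tab is still in at (410,95). Next I'll measure the travel.

```bash
python3 - <<'E'
from h import *
import cv2
im=cv2.imread("pics/top3.png"); h=cv2.cvtColor(im,cv2.COLOR_BGR2HSV)
for v in range(228,258,1): print(v,im[v,226:230].mean(0).round(),end=' ')
print()
m=cv2.imread("pics/wrist3.png")
for v in range(166,226,3): print(v,m[v,258:266].mean(0).round(),end=' ')
print("\nbar end top",ray("top",227.6,240.2,.068),"wrist bar end",wray("wrist3.npz",262,174.5,.068),"tip",wray("wrist3.npz",262,218,.063))
E
```

```text
228 [ 79. 134. 199.] 229 [ 79. 133. 199.] 230 [ 78. 134. 198.] 231 [ 78. 132. 198.] 232 [ 78. 132. 198.] 233 [ 78. 132. 198.] 234 [ 77. 132. 197.] 235 [ 77. 132. 197.] 236 [ 78. 132. 197.] 237 [ 77. 132. 196.] 238 [ 77. 130. 194.] 239 [ 74. 118. 176.] 240 [ 71.  94. 126.] 241 [84. 85. 86.] 242 [93. 88. 80.] 243 [95. 90. 81.] 244 [94. 90. 80.] 245 [92. 89. 80.] 246 [92. 88. 80.] 247 [92. 88. 78.] 248 [90. 88. 78.] 249 [91. 87. 79.] 250 [86. 84. 75.] 251 [78. 76. 67.] 252 [65. 63. 51.] 253 [63. 60. 42.] 254 [66. 62. 43.] 255 [64. 60. 42.] 256 [56. 52. 34.] 257 [50. 46. 30.] 
166 [ 74. 130. 199.] 169 [ 71. 129. 198.] 172 [ 43.  80. 137.] 175 [89. 92. 97.] 178 [117. 108. 100.] 181 [120. 109. 100.] 184 [120. 109. 100.] 187 [121. 109. 101.] 190 [120. 109.  99.] 193 [121. 109. 101.] 196 [121. 109. 100.] 199 [119. 108. 100.] 202 [119. 108. 100.] 205 [118. 109. 100.] 208 [118. 109. 101.] 211 [116. 109. 100.] 214 [116. 108. 100.] 217 [99. 98. 95.] 220 [68. 70. 71.] 223 [59. 54. 40.] 
bar end top [0.46430797 0.11031914 0.068     ] wrist bar end [0.4636 0.1093 0.068 ] tip [0.4315 0.1104 0.063 ]
```

Request:
{"fn": "send_rows", "kwargs": {"rows": [{"x": 0.04, "y": 0.09, "z": 0.025, "wx": 0, "wy": -0.015, "wz": 0, "hand": 0}, {"x": 0.09, "y": 0.2, "z": 0.06, "wx": 0, "wy": 0, "wz": 0, "hand": 0}, {"x": 0.1, "y": 0.23, "z": 0.067, "wx": 0, "wy": 0, "wz": 0, "hand": 0}, {"x": 0.1, "y": 0.23, "z": 0.067, "wx": 0, "wy": 0, "wz": 0, "hand": 0}, {"x": 0.1, "y": 0.23, "z": 0.067, "wx": 0, "wy": 0, "wz": 0, "hand": 0}, {"x": 0.1, "y": 0.23, "z": 0.067, "wx": 0, "wy": 0, "wz": 0, "hand": 0}, {"x": 0.09, "y": 0.2, "z": 0.06, "wx": 0, "wy": 0, "wz": 0, "hand": 0}, {"x": 0.055, "y": 0.12, "z": 0.03, "wx": 0, "wy": 0, "wz": 0, "hand": 0}, {"x": 0, "y": 0, "z": 0, "wx": 0, "wy": 0, "wz": 0, "hand": 0}, {"x": 0, "y": 0, "z": 0, "wx": 0, "wy": 0, "wz": 0, "hand": 0}]}}

```text
time: 11.97
tool_pos: [0.5174, -0.1212, 0.0944]
tool_rot: [0.003, 0.978, -0.019, 0.21]
contact_force: [0.1, 0.3, 0.2]
gripper_width: 0.498
grasp_force: 0.0
```

```bash
sed -i 's/O=np.array.*/O=np.array([.5605,-.0065,0]);YAW=-2.1/' h.py; python3 - <<'E'
from h import *
show(); plan([.529,-.12,.05],tilt=25,pg=True)
print(ray("top",227.6,251.5,.063))
E
```

```text
t 11.97 grasp [ 0.5097 -0.1209  0.1115] tcp [ 0.5174 -0.1212  0.0944] dir [ 0.41  -0.013 -0.912] ty [-0.037 -0.999 -0.002] F [0.1 0.3 0.2] w 0.498 g 0.0
turn [-0.002  0.017 -0.002] shift after [-0.055 -0.011  0.426] shift w/o turn [-0.05  -0.01   0.426] rows>= 2.0
[0.43056847 0.11116252 0.063     ]
```

Request:
{"fn": "send_rows", "kwargs": {"rows": [{"x": -0.013, "y": -0.01, "z": 0.08, "wx": 0, "wy": 0.017, "wz": 0, "hand": 0}, {"x": -0.014, "y": 0, "z": 0.11, "wx": 0, "wy": 0, "wz": 0, "hand": 0}, {"x": -0.014, "y": 0, "z": 0.11, "wx": 0, "wy": 0, "wz": 0, "hand": 0}, {"x": -0.014, "y": 0, "z": 0.08, "wx": 0, "wy": 0, "wz": 0, "hand": 0}, {"x": 0, "y": 0, "z": 0.046, "wx": 0, "wy": 0, "wz": 0, "hand": 0}, {"x": 0, "y": 0, "z": 0, "wx": 0, "wy": 0, "wz": 0, "hand": 0}, {"x": 0, "y": 0, "z": 0, "wx": 0, "wy": 0, "wz": 0, "hand": -1}, {"x": 0, "y": 0, "z": 0, "wx": 0, "wy": 0, "wz": 0, "hand": -1}, {"x": 0, "y": 0, "z": 0, "wx": 0, "wy": 0, "wz": 0, "hand": -1}, {"x": 0, "y": 0, "z": 0, "wx": 0, "wy": 0, "wz": 0, "hand": -1}]}}

```text
time: 12.8
tool_pos: [0.5385, -0.1227, 0.0369]
tool_rot: [0.007, 0.975, -0.017, 0.22]
contact_force: [1.1, -14.7, -6.8]
gripper_width: 0.148
grasp_force: 60.2
```

Request:
{"fn": "send_rows", "kwargs": {"rows": [{"x": -0.03, "y": 0, "z": -0.014, "wx": 0, "wy": 0, "wz": 0, "hand": -1}, {"x": -0.06, "y": 0, "z": -0.028, "wx": 0, "wy": 0, "wz": 0, "hand": -1}, {"x": -0.08, "y": 0, "z": -0.038, "wx": 0, "wy": 0, "wz": 0, "hand": -1}, {"x": -0.08, "y": 0, "z": -0.038, "wx": 0, "wy": 0, "wz": 0, "hand": -1}, {"x": -0.08, "y": 0, "z": -0.038, "wx": 0, "wy": 0, "wz": 0, "hand": -1}, {"x": -0.08, "y": 0, "z": -0.038, "wx": 0, "wy": 0, "wz": 0, "hand": -1}, {"x": -0.07, "y": 0, "z": -0.033, "wx": 0, "wy": 0, "wz": 0, "hand": -1}, {"x": -0.05, "y": 0, "z": -0.024, "wx": 0, "wy": 0, "wz": 0, "hand": -1}, {"x": -0.02, "y": 0, "z": -0.01, "wx": 0, "wy": 0, "wz": 0, "hand": -1}, {"x": 0, "y": 0, "z": 0, "wx": 0, "wy": 0, "wz": 0, "hand": -1}]}}

```text
time: 13.63
tool_pos: [0.4469, -0.1192, 0.0369]
tool_rot: [0.007, 0.975, -0.018, 0.221]
contact_force: [4.1, -13.4, -9.2]
gripper_width: 0.152
grasp_force: 63.6
```

```bash
python3 - <<'E'
from h import *
show()
E
```

```text
t 13.63 grasp [ 0.4389 -0.1188  0.0537] tcp [ 0.4469 -0.1192  0.0369] dir [ 0.43  -0.022 -0.903] ty [-0.038 -0.999  0.007] F [  4.1 -13.4  -9.2] w 0.152 g 63.6
```

Not at the stop yet, since the force along x is only 4 N. I'll pull the rest.

Request:
{"fn": "send_rows", "kwargs": {"rows": [{"x": -0.02, "y": 0, "z": -0.01, "wx": 0, "wy": 0, "wz": 0, "hand": -1}, {"x": -0.02, "y": 0, "z": -0.01, "wx": 0, "wy": 0, "wz": 0, "hand": -1}, {"x": -0.015, "y": 0, "z": -0.006, "wx": 0, "wy": 0, "wz": 0, "hand": -1}, {"x": 0, "y": 0, "z": 0, "wx": 0, "wy": 0, "wz": 0, "hand": -1}, {"x": 0, "y": 0, "z": 0, "wx": 0, "wy": 0, "wz": 0, "hand": -1}, {"x": 0, "y": 0, "z": 0, "wx": 0, "wy": 0, "wz": 0, "hand": -1}, {"x": 0, "y": 0, "z": 0, "wx": 0, "wy": 0, "wz": 0, "hand": -1}, {"x": 0, "y": 0, "z": 0, "wx": 0, "wy": 0, "wz": 0, "hand": -1}, {"x": 0, "y": 0, "z": 0, "wx": 0, "wy": 0, "wz": 0, "hand": -1}, {"x": 0, "y": 0, "z": 0, "wx": 0, "wy": 0, "wz": 0, "hand": -1}]}}

```text
time: 14.47
tool_pos: [0.4431, -0.1193, 0.0396]
tool_rot: [0.008, 0.974, -0.019, 0.227]
contact_force: [47.8, -9.7, -36.7]
gripper_width: 0.147
grasp_force: 59.7
```

```bash
python3 - <<'E'
from h import *
show()
E
```

```text
t 14.47 grasp [ 0.4348 -0.1189  0.0564] tcp [ 0.4431 -0.1193  0.0396] dir [ 0.443 -0.024 -0.896] ty [-0.042 -0.999  0.007] F [ 47.8  -9.7 -36.7] w 0.147 g 59.7
```

Request:
{"fn": "send_rows", "kwargs": {"rows": [{"x": 0.02, "y": 0, "z": 0, "wx": 0, "wy": 0, "wz": 0, "hand": -1}, {"x": 0, "y": 0, "z": 0, "wx": 0, "wy": 0, "wz": 0, "hand": 0}, {"x": 0, "y": 0, "z": 0, "wx": 0, "wy": 0, "wz": 0, "hand": 0}, {"x": 0, "y": 0, "z": 0, "wx": 0, "wy": 0, "wz": 0, "hand": 0}, {"x": 0, "y": 0, "z": 0, "wx": 0, "wy": 0, "wz": 0, "hand": 0}, {"x": 0, "y": 0, "z": -0.1, "wx": 0, "wy": -0.1, "wz": 0, "hand": 0}, {"x": 0, "y": 0, "z": -0.2, "wx": 0, "wy": -0.1, "wz": 0, "hand": 0}, {"x": 0, "y": 0, "z": -0.25, "wx": 0, "wy": -0.1, "wz": 0, "hand": 0}, {"x": 0, "y": 0, "z": -0.25, "wx": 0, "wy": -0.05, "wz": 0, "hand": 0}, {"x": 0, "y": 0, "z": -0.15, "wx": 0, "wy": 0, "wz": 0, "hand": 0}]}}

```text
time: 15.3
tool_pos: [0.4032, -0.1157, 0.1793]
tool_rot: [0.003, 0.996, -0.017, 0.085]
contact_force: [0.9, -0.4, 0.3]
gripper_width: 0.497
grasp_force: 0.0
```

```bash
cat >> h.py <<'E'
def flap(th,xf,zf,y=0):
    f=th-.4363;z=np.array([-np.sin(f),0,np.cos(f)]);x=np.array([np.cos(f),0,np.sin(f)])
    return cab(np.array([0,y,.068])+x*xf+z*zf)
E
python3 - <<'E'
from h import *
show(); k=flap(0,-.024,.105);print("knob grasp",k.round(4)); plan(flap(0,-.075,.125),tilt=10,pg=True)
E
```

```text
t 15.3 grasp [ 0.4    -0.1156  0.1977] tcp [ 0.4032 -0.1157  0.1793] dir [ 0.17  -0.009 -0.985] ty [-0.034 -0.999  0.003] F [ 0.9 -0.4  0.3] w 0.497 g 0.0
knob grasp [ 0.5831 -0.0073  0.1733]
turn [0.003 0.004 0.003] shift after [ 0.945 -0.766  0.063] shift w/o turn [ 0.948 -0.764  0.058] rows>= 5.0
```

Request:
{"fn": "send_rows", "kwargs": {"rows": [{"x": 0.07, "y": -0.05, "z": 0.005, "wx": 0, "wy": 0, "wz": 0, "hand": 0}, {"x": 0.14, "y": -0.12, "z": 0.01, "wx": 0, "wy": 0, "wz": 0, "hand": 0}, {"x": 0.17, "y": -0.14, "z": 0.01, "wx": 0, "wy": 0, "wz": 0, "hand": 0}, {"x": 0.17, "y": -0.14, "z": 0.01, "wx": 0, "wy": 0, "wz": 0, "hand": 0}, {"x": 0.17, "y": -0.14, "z": 0.01, "wx": 0, "wy": 0, "wz": 0, "hand": 0}, {"x": 0.14, "y": -0.12, "z": 0.01, "wx": 0, "wy": 0, "wz": 0, "hand": 0}, {"x": 0.085, "y": -0.055, "z": 0, "wx": 0, "wy": 0, "wz": 0, "hand": 0}, {"x": 0, "y": 0, "z": 0, "wx": 0, "wy": 0, "wz": 0, "hand": 0}, {"x": 0, "y": 0, "z": 0, "wx": 0, "wy": 0, "wz": 0, "hand": 0}, {"x": 0, "y": 0, "z": 0, "wx": 0, "wy": 0, "wz": 0, "hand": 0}]}}

```text
time: 16.13
tool_pos: [0.5459, -0.0057, 0.1889]
tool_rot: [0.002, 0.996, -0.018, 0.083]
contact_force: [0.3, -0.7, -1.4]
gripper_width: 0.502
grasp_force: 0.0
```

```bash
python3 - <<'E'
from h import *
from plant import grab_frame
import cv2
show(); plan(flap(0,-.024,.105),tilt=10,pg=True)
c=calibration("wrist"); im=grab_frame("wrist"); cv2.imwrite("pics/w4.png",im); np.savez("w4.npz",**{k:c[k] for k in("camera_matrix","R","t")})
# dark steel knob mask
R=c["R"];C=-R.T@c["t"]
for n,p in dict(kbase=flap(0,0,.105),ktip=flap(0,-.033,.105),ktipU=flap(0,-.033,.119),ktipL=flap(0,-.033,.091)).items():
    q=R@p+c["t"];r=np.hypot(q[0],q[1]);th=np.arctan2(r,q[2]);K=c["camera_matrix"];print(n,(K[:2,2]+q[:2]/r*th*K[0,0]).round(1))
E
```

```text
t 16.13 grasp [ 0.5428 -0.0055  0.2074] tcp [ 0.5459 -0.0057  0.1889] dir [ 0.165 -0.006 -0.986] ty [-0.035 -0.999  0.   ] F [ 0.3 -0.7 -1.4] w 0.502 g 0.0
turn [-0.     0.011  0.002] shift after [0.227 0.002 0.27 ] shift w/o turn [0.229 0.002 0.268] rows>= 2.0
kbase [259.2 147. ]
ktip [259.2 199.9]
ktipU [259.2 193.3]
ktipL [259.1 205.6]
```

View pics/w4.png

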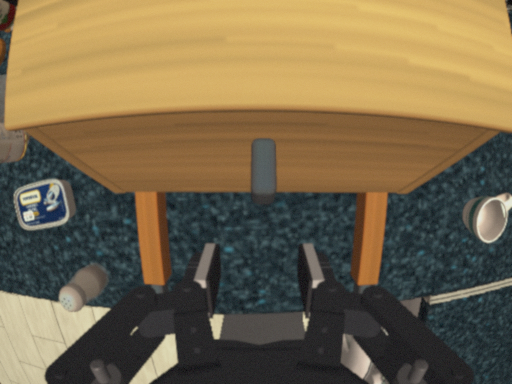

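The wrist view shows the knob at u 263, v 139–200, within a few pixels of the predicted spot. Both supports are out and the shaker and cup are upright. Next is gripping the knob.

Request:
{"fn": "send_rows", "kwargs": {"rows": [{"x": 0.03, "y": 0.01, "z": 0.04, "wx": 0, "wy": 0, "wz": 0, "hand": 0}, {"x": 0.05, "y": 0, "z": 0.06, "wx": 0, "wy": 0, "wz": 0, "hand": 0}, {"x": 0.06, "y": 0, "z": 0.07, "wx": 0, "wy": 0, "wz": 0, "hand": 0}, {"x": 0.06, "y": 0, "z": 0.07, "wx": 0, "wy": 0, "wz": 0, "hand": 0}, {"x": 0.027, "y": 0, "z": 0.03, "wx": 0, "wy": 0, "wz": 0, "hand": 0}, {"x": 0, "y": 0, "z": 0, "wx": 0, "wy": 0, "wz": 0, "hand": 0}, {"x": 0, "y": 0, "z": 0, "wx": 0, "wy": 0, "wz": 0, "hand": -1}, {"x": 0, "y": 0, "z": 0, "wx": 0, "wy": 0, "wz": 0, "hand": -1}, {"x": 0, "y": 0, "z": 0, "wx": 0, "wy": 0, "wz": 0, "hand": -1}, {"x": 0, "y": 0, "z": 0, "wx": 0, "wy": 0, "wz": 0, "hand": -1}]}}

```text
time: 17.02
tool_pos: [0.5868, -0.0095, 0.1557]
tool_rot: [0.003, 0.996, -0.018, 0.084]
contact_force: [0.8, -4.7, -0.4]
gripper_width: 0.154
grasp_force: 60.5
```

```bash
python3 - <<'E'
from h import *
show(); s,x,R=pose()
def arc(da,n,x=x,R=R):
    h=cab([0,0,.068]);ax=Ro.from_euler('z',YAW,degrees=True).apply([0,1,0])
    D=Ro.from_rotvec(-ax*da/n)
    x2=h+D.apply(x-h)
    print("shift",(R.inv().apply(x2-x)/.15).round(4),"turn",(R.inv()*D*R).as_rotvec()/(np.pi/4))
arc(.72,10)
E
```

```text
t 17.02 grasp [ 0.5837 -0.0093  0.1741] tcp [ 0.5868 -0.0095  0.1557] dir [ 0.167 -0.008 -0.986] ty [-0.036 -0.999  0.002] F [ 0.8 -4.7 -0.4] w 0.154 g 60.5
shift [-0.0401 -0.     -0.0181] turn [-0.00012169  0.09167293  0.00020812]
```

Request:
{"fn": "send_rows", "kwargs": {"rows": [{"x": -0.02, "y": 0, "z": -0.009, "wx": 0, "wy": 0.046, "wz": 0, "hand": -1}, {"x": -0.02, "y": 0, "z": -0.009, "wx": 0, "wy": 0.046, "wz": 0, "hand": -1}, {"x": -0.02, "y": 0, "z": -0.009, "wx": 0, "wy": 0.046, "wz": 0, "hand": -1}, {"x": -0.02, "y": 0, "z": -0.009, "wx": 0, "wy": 0.046, "wz": 0, "hand": -1}, {"x": -0.02, "y": 0, "z": -0.009, "wx": 0, "wy": 0.046, "wz": 0, "hand": -1}, {"x": -0.02, "y": 0, "z": -0.009, "wx": 0, "wy": 0.046, "wz": 0, "hand": -1}, {"x": -0.02, "y": 0, "z": -0.009, "wx": 0, "wy": 0.046, "wz": 0, "hand": -1}, {"x": -0.02, "y": 0, "z": -0.009, "wx": 0, "wy": 0.046, "wz": 0, "hand": -1}, {"x": 0, "y": 0, "z": 0, "wx": 0, "wy": 0, "wz": 0, "hand": -1}, {"x": 0, "y": 0, "z": 0, "wx": 0, "wy": 0, "wz": 0, "hand": -1}]}}

```text
time: 17.85
tool_pos: [0.5605, -0.0085, 0.1592]
tool_rot: [0.005, 0.974, -0.017, 0.227]
contact_force: [-0.9, -5.8, -0.3]
gripper_width: 0.155
grasp_force: 60.5
```

```bash
python3 - <<'E'
from h import *
show(); _,x,R=pose();g=x-R.apply([0,0,.0187]);v=g-cab([0,0,.068]);print("r",np.hypot(v[0],v[2]),"ang",np.arctan2(-v[0],v[2]), "closed",np.arctan2(*(-(flap(0,-.024,.105)-cab([0,0,.068]))*[1,1,-1])[[0,2]]))
E
```

```text
t 17.85 grasp [ 0.5522 -0.0082  0.176 ] tcp [ 0.5605 -0.0085  0.1592] dir [ 0.441 -0.018 -0.897] ty [-0.036 -0.999  0.002] F [-0.9 -5.8 -0.3] w 0.155 g 60.5
r 0.10833234658287744 ang 0.07647925396857803 closed -0.2114509266366003
```

Request:
{"fn": "send_rows", "kwargs": {"rows": [{"x": -0.027, "y": 0, "z": -0.0123, "wx": 0, "wy": 0.062, "wz": 0, "hand": -1}, {"x": -0.027, "y": 0, "z": -0.0123, "wx": 0, "wy": 0.062, "wz": 0, "hand": -1}, {"x": -0.027, "y": 0, "z": -0.0123, "wx": 0, "wy": 0.062, "wz": 0, "hand": -1}, {"x": -0.027, "y": 0, "z": -0.0123, "wx": 0, "wy": 0.062, "wz": 0, "hand": -1}, {"x": -0.027, "y": 0, "z": -0.0123, "wx": 0, "wy": 0.062, "wz": 0, "hand": -1}, {"x": -0.027, "y": 0, "z": -0.0123, "wx": 0, "wy": 0.062, "wz": 0, "hand": -1}, {"x": -0.027, "y": 0, "z": -0.0123, "wx": 0, "wy": 0.062, "wz": 0, "hand": -1}, {"x": -0.027, "y": 0, "z": -0.0123, "wx": 0, "wy": 0.062, "wz": 0, "hand": -1}, {"x": -0.013, "y": 0, "z": -0.006, "wx": 0, "wy": 0.03, "wz": 0, "hand": -1}, {"x": 0, "y": 0, "z": 0, "wx": 0, "wy": 0, "wz": 0, "hand": -1}]}}

```text
time: 18.68
tool_pos: [0.5237, -0.007, 0.151]
tool_rot: [0.009, 0.906, -0.016, 0.422]
contact_force: [-0.3, -6.7, -1.7]
gripper_width: 0.15
grasp_force: 63.3
```

```bash
python3 - <<'E'
from h import *
show(); _,x,R=pose();g=x-R.apply([0,0,.0187]);v=g-cab([0,0,.068]);print("r",np.hypot(v[0],v[2]),"theta",np.arctan2(-v[0],v[2])+.218)
E
```

```text
t 18.68 grasp [ 0.5094 -0.0065  0.163 ] tcp [ 0.5237 -0.007   0.151 ] dir [ 0.765 -0.029 -0.643] ty [-0.037 -0.999  0.002] F [-0.3 -6.7 -1.7] w 0.15 g 63.3
r 0.10786823918015293 theta 0.7113987218652472
```

Request:
{"fn": "send_rows", "kwargs": {"rows": [{"x": 0, "y": 0, "z": 0, "wx": 0, "wy": 0, "wz": 0, "hand": 0}, {"x": 0, "y": 0, "z": 0, "wx": 0, "wy": 0, "wz": 0, "hand": 0}, {"x": 0, "y": 0, "z": 0, "wx": 0, "wy": 0, "wz": 0, "hand": 0}, {"x": 0, "y": 0, "z": 0, "wx": 0, "wy": 0, "wz": 0, "hand": 0}, {"x": 0, "y": 0, "z": -0.06, "wx": 0, "wy": 0, "wz": 0, "hand": 0}, {"x": 0, "y": 0, "z": -0.15, "wx": 0, "wy": 0, "wz": 0, "hand": 0}, {"x": 0, "y": 0, "z": -0.2, "wx": 0, "wy": 0, "wz": 0, "hand": 0}, {"x": 0, "y": 0, "z": -0.15, "wx": 0, "wy": -0.08, "wz": 0, "hand": 0}, {"x": 0, "y": 0, "z": -0.08, "wx": 0, "wy": -0.12, "wz": 0, "hand": 0}, {"x": 0, "y": 0, "z": 0, "wx": 0, "wy": -0.12, "wz": 0, "hand": 0}]}}

```text
time: 19.52
tool_pos: [0.4556, -0.0037, 0.215]
tool_rot: [0.006, 0.953, -0.017, 0.303]
contact_force: [0.3, 1.0, 1.3]
gripper_width: 0.502
grasp_force: 0.0
```

```bash
cat >> h.py <<'E'
def planR(p,tilt,pg=True):
    T=Ro.from_euler('z',YAW,degrees=True)*Ro.from_euler('y',-tilt,degrees=True)*Ro.from_euler('x',180,degrees=True)*Ro.from_euler('z',90,degrees=True)
    s,x,R=pose();p=np.array(p,float)+T.apply([0,0,.0187])*pg
    print("turn",((R.inv()*T).as_rotvec()/(np.pi/4)).round(3),"after",(T.inv().apply(p-x)/.15).round(3),"w/o",(R.inv().apply(p-x)/.15).round(3))
E
python3 - <<'E'
from h import *
show(); print(manip.state()["joint_pos"].round(2)); r=flap(.71,.05,.12);print("rail",r.round(4)); plan([.50,-.007,.30],tilt=15,pg=True); planR([.50,-.007,.30],15)
from plant import grab_frame
import cv2
im=grab_frame("scene");cv2.imwrite("pics/s5.png",im)
E
```

```text
t 19.52 grasp [ 0.4448 -0.0033  0.2303] tcp [ 0.4556 -0.0037  0.215 ] dir [ 0.578 -0.022 -0.816] ty [-0.036 -0.999  0.001] F [0.3 1.  1.3] w 0.502 g 0.0
[-0.25 -0.88  2.4   0.14  1.02  1.32]
rail [ 0.5762 -0.0071  0.197 ]
turn [ 0.001 -0.451  0.002] shift after [ 0.433  0.011 -0.346] shift w/o turn [ 0.526  0.012 -0.174] rows>= 2.0
turn [-0.353 -0.355  1.979] after [ 0.011 -0.433 -0.346] w/o [ 0.526  0.012 -0.174]
```

Request:
{"fn": "send_rows", "kwargs": {"rows": [{"x": 0, "y": 0, "z": 0, "wx": 0, "wy": -0.15, "wz": 0, "hand": -0.4}, {"x": 0, "y": 0, "z": 0, "wx": 0, "wy": -0.15, "wz": 0, "hand": -0.4}, {"x": 0, "y": 0, "z": 0, "wx": 0, "wy": -0.15, "wz": 0, "hand": -0.4}, {"x": 0.08, "y": 0, "z": -0.1, "wx": 0, "wy": 0, "wz": 0, "hand": -0.4}, {"x": 0.15, "y": 0.006, "z": -0.12, "wx": 0, "wy": 0, "wz": 0, "hand": -0.4}, {"x": 0.14, "y": 0.005, "z": -0.1, "wx": 0, "wy": 0, "wz": 0, "hand": -0.4}, {"x": 0.063, "y": 0, "z": -0.026, "wx": 0, "wy": 0, "wz": -0.1, "hand": -0.4}, {"x": 0, "y": 0, "z": 0, "wx": 0, "wy": 0, "wz": -0.15, "hand": -0.4}, {"x": 0, "y": 0, "z": 0, "wx": 0, "wy": 0, "wz": -0.15, "hand": -0.4}, {"x": 0, "y": 0, "z": 0, "wx": 0, "wy": 0, "wz": -0.15, "hand": -0.4}]}}

```text
time: 20.4
tool_pos: [0.5052, -0.0065, 0.2788]
tool_rot: [0.03, 0.971, 0.199, 0.127]
contact_force: [-0.1, 0.2, -0.2]
gripper_width: 0.3
grasp_force: 0.0
```

Request:
{"fn": "send_rows", "kwargs": {"rows": [{"x": 0, "y": 0, "z": 0, "wx": 0, "wy": 0, "wz": -0.15, "hand": -0.4}, {"x": 0, "y": 0, "z": 0, "wx": 0, "wy": 0, "wz": -0.15, "hand": -0.4}, {"x": 0, "y": 0, "z": 0, "wx": 0, "wy": 0, "wz": -0.15, "hand": -0.4}, {"x": 0, "y": 0, "z": 0, "wx": 0, "wy": 0, "wz": -0.15, "hand": -0.4}, {"x": 0, "y": 0, "z": 0, "wx": 0, "wy": 0, "wz": -0.15, "hand": -0.4}, {"x": 0, "y": 0, "z": 0, "wx": 0, "wy": 0, "wz": -0.15, "hand": -0.4}, {"x": 0, "y": 0, "z": 0, "wx": 0, "wy": 0, "wz": -0.15, "hand": -0.4}, {"x": 0, "y": 0, "z": 0, "wx": 0, "wy": 0, "wz": -0.15, "hand": -0.4}, {"x": 0, "y": 0, "z": 0, "wx": 0, "wy": 0, "wz": -0.15, "hand": -0.4}, {"x": 0, "y": 0, "z": 0, "wx": 0, "wy": 0, "wz": -0.1, "hand": -0.4}]}}

```text
time: 21.23
tool_pos: [0.5049, -0.0064, 0.2787]
tool_rot: [0.094, 0.711, 0.691, 0.091]
contact_force: [-0.7, -0.3, -0.7]
gripper_width: 0.3
grasp_force: 0.0
```

```bash
sed -i "s/from_euler('z',90,/from_euler('z',-90,/" h.py
python3 - <<'E'
from h import *
from plant import grab_frame
import cv2
show(); r=flap(.71,.05,.12); planR(r,15); planR(r+[-.016,0,.055],15)
c=calibration("wrist"); im=grab_frame("wrist"); cv2.imwrite("pics/w6.png",im); np.savez("w6.npz",**{k:c[k] for k in("camera_matrix","R","t")})
R=c["R"];K=c["camera_matrix"];t=c["t"]
def pw(p):
    q=R@p+t;rr=np.hypot(q[0],q[1]);th=np.arctan2(rr,q[2]);return (K[:2,2]+q[:2]/rr*th*K[0,0]).round(1)
print("rail ends",pw(flap(.71,.05,.12,.05)),pw(flap(.71,.05,.12,-.05)),"flap edge inner",pw(flap(.71,.012,.148,.1)),pw(flap(.71,.012,.148,-.1)))
s=cv2.imread("pics/s5.png")[110:250,180:340]
cv2.imwrite("pics/c6.png",np.hstack([cv2.resize(im,(440,330)),cv2.resize(s,(350,330))]))
E
```

```text
t 21.23 grasp [ 0.5    -0.0063  0.2967] tcp [ 0.5049 -0.0064  0.2787] dir [ 0.26  -0.008 -0.966] ty [ 0.965 -0.028  0.26 ] F [-0.7 -0.3 -0.7] w 0.3 g 0.0
turn [ 0.001 -0.002  0.009] after [0.013 0.318 0.773] w/o [0.01  0.317 0.774]
turn [ 0.001 -0.002  0.009] after [0.009 0.31  0.391] w/o [0.006 0.31  0.392]
rail ends [317.5 137.9] [310.  246.4] flap edge inner [273.4  72.5] [268.4 307.7]
```

View pics/c6.png

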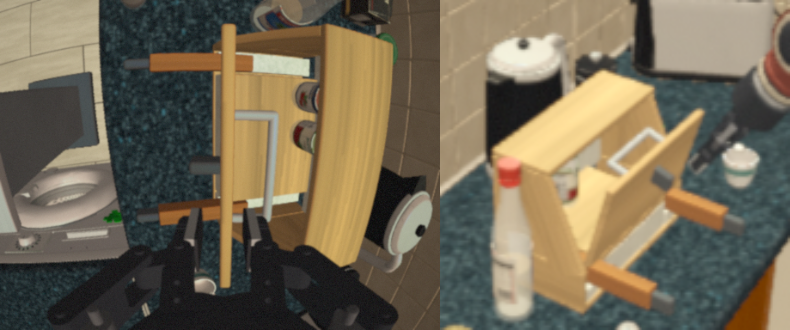

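The wrist view matches the prediction: the rail lies from about (316,134) to (310,250), and the flap stands at about 0.71. In the scene crop the flap is ajar with both supports out. Next I'll descend onto the rail and grip it.

Request:
{"fn": "send_rows", "kwargs": {"rows": [{"x": 0.006, "y": 0.06, "z": 0, "wx": 0, "wy": 0, "wz": 0.008, "hand": -0.4}, {"x": 0.006, "y": 0.1, "z": 0, "wx": 0, "wy": 0, "wz": 0, "hand": -0.4}, {"x": 0, "y": 0.1, "z": 0.04, "wx": 0, "wy": 0, "wz": 0, "hand": -0.4}, {"x": 0, "y": 0.057, "z": 0.1, "wx": 0, "wy": 0, "wz": 0, "hand": -0.4}, {"x": 0, "y": 0, "z": 0.12, "wx": 0, "wy": 0, "wz": 0, "hand": -0.4}, {"x": 0, "y": 0, "z": 0.13, "wx": 0, "wy": 0, "wz": 0, "hand": -0.4}, {"x": 0, "y": 0, "z": 0.13, "wx": 0, "wy": 0, "wz": 0, "hand": -0.4}, {"x": 0, "y": 0, "z": 0.1, "wx": 0, "wy": 0, "wz": 0, "hand": -0.4}, {"x": 0, "y": 0, "z": 0, "wx": 0, "wy": 0, "wz": 0, "hand": -0.4}, {"x": 0, "y": 0, "z": 0, "wx": 0, "wy": 0, "wz": 0, "hand": -0.4}]}}

```text
time: 22.12
tool_pos: [0.5749, -0.0075, 0.2006]
tool_rot: [0.093, 0.716, 0.686, 0.091]
contact_force: [0.1, 0.8, -0.1]
gripper_width: 0.302
grasp_force: 0.0
```

```bash
python3 - <<'E'
from h import *
show();r=flap(.71,.05,.12); planR(r,15)
E
```

```text
t 22.12 grasp [ 0.57   -0.0073  0.2187] tcp [ 0.5749 -0.0075  0.2006] dir [ 0.257 -0.009 -0.966] ty [ 0.965 -0.041  0.257] F [ 0.1  0.8 -0.1] w 0.302 g 0.0
turn [-0.002 -0.001 -0.008] after [0.003 0.002 0.15 ] w/o [0.003 0.003 0.15 ]
```

Request:
{"fn": "send_rows", "kwargs": {"rows": [{"x": 0, "y": 0, "z": 0.05, "wx": 0, "wy": 0, "wz": 0, "hand": -0.4}, {"x": 0, "y": 0, "z": 0.06, "wx": 0, "wy": 0, "wz": 0, "hand": -0.4}, {"x": 0, "y": 0, "z": 0.04, "wx": 0, "wy": 0, "wz": 0, "hand": -0.4}, {"x": 0, "y": 0, "z": 0, "wx": 0, "wy": 0, "wz": 0, "hand": -0.4}, {"x": 0, "y": 0, "z": 0, "wx": 0, "wy": 0, "wz": 0, "hand": -0.4}, {"x": 0, "y": 0, "z": 0, "wx": 0, "wy": 0, "wz": 0, "hand": -1}, {"x": 0, "y": 0, "z": 0, "wx": 0, "wy": 0, "wz": 0, "hand": -1}, {"x": 0, "y": 0, "z": 0, "wx": 0, "wy": 0, "wz": 0, "hand": -1}, {"x": 0, "y": 0, "z": 0, "wx": 0, "wy": 0, "wz": 0, "hand": -1}, {"x": 0, "y": 0, "z": 0, "wx": 0, "wy": 0, "wz": 0, "hand": -1}]}}

```text
time: 22.95
tool_pos: [0.581, -0.0079, 0.1801]
tool_rot: [0.094, 0.715, 0.686, 0.091]
contact_force: [0.3, -0.5, 0.9]
gripper_width: 0.089
grasp_force: 58.4
```

```bash
python3 - <<'E'
from h import *
show();_,x,R=pose();g=x-R.apply([0,0,.0187]);h=cab([0,0,.068]);v=Ro.from_euler('z',-YAW,degrees=True).apply(g-h)
th=np.arctan2(-v[0],v[2])+.4363+np.arctan2(.05,.12);print("r",np.hypot(v[0],v[2]),"theta",th)
# per-row world chord positions in tool frame at constant orientation
T=np.linspace(0,2.012-th,31);p=[h+Ro.from_rotvec(-Ro.from_euler('z',YAW,degrees=True).apply([0,1,0])*a).apply(g-h) for a in T]
for i in range(30):print((i),(R.inv().apply(p[i+1]-p[i])/.15).round(4))
print("end grasp",p[-1].round(4))
E
```

```text
t 22.95 grasp [ 0.5761 -0.0078  0.1982] tcp [ 0.581  -0.0079  0.1801] dir [ 0.259 -0.009 -0.966] ty [ 0.965 -0.04   0.259] F [ 0.3 -0.5  0.9] w 0.089 g 58.4
r 0.13112394981725173 theta 0.7112552483885963
0 [-0.0002 -0.0355 -0.0134]
1 [-0.0002 -0.036  -0.0118]
2 [-0.0002 -0.0365 -0.0103]
3 [-0.0002 -0.0369 -0.0087]
4 [-0.0002 -0.0372 -0.0071]
5 [-0.0002 -0.0375 -0.0054]
6 [-0.0002 -0.0377 -0.0038]
7 [-0.0002 -0.0378 -0.0022]
8 [-0.0002 -0.0379 -0.0005]
9 [-0.0002 -0.0379  0.0011]
10 [-0.0002 -0.0378  0.0028]
11 [-0.0002 -0.0376  0.0044]
12 [-0.0002 -0.0374  0.006 ]
13 [-0.0002 -0.0371  0.0076]
14 [-0.0002 -0.0368  0.0092]
15 [-0.0002 -0.0363  0.0108]
16 [-0.0002 -0.0358  0.0124]
17 [-0.0002 -0.0352  0.0139]
18 [-0.0002 -0.0346  0.0154]
19 [-0.0002 -0.0339  0.0169]
20 [-0.0002 -0.0331  0.0184]
21 [-0.0002 -0.0323  0.0198]
22 [-0.0002 -0.0314  0.0212]
23 [-0.0002 -0.0305  0.0225]
24 [-0.0001 -0.0295  0.0238]
25 [-0.0001 -0.0284  0.0251]
26 [-0.0001 -0.0273  0.0263]
27 [-0.0001 -0.0261  0.0274]
28 [-0.0001 -0.0249  0.0286]
29 [-0.0001 -0.0237  0.0296]
end grasp [ 0.4393 -0.0027  0.1178]
```

Request:
{"fn": "send_rows", "kwargs": {"rows": [{"x": 0, "y": -0.0355, "z": -0.0134, "wx": 0, "wy": 0, "wz": 0, "hand": -1}, {"x": 0, "y": -0.036, "z": -0.0118, "wx": 0, "wy": 0, "wz": 0, "hand": -1}, {"x": 0, "y": -0.0365, "z": -0.0103, "wx": 0, "wy": 0, "wz": 0, "hand": -1}, {"x": 0, "y": -0.037, "z": -0.0087, "wx": 0, "wy": 0, "wz": 0, "hand": -1}, {"x": 0, "y": -0.0372, "z": -0.0071, "wx": 0, "wy": 0, "wz": 0, "hand": -1}, {"x": 0, "y": -0.0375, "z": -0.0054, "wx": 0, "wy": 0, "wz": 0, "hand": -1}, {"x": 0, "y": -0.0377, "z": -0.0038, "wx": 0, "wy": 0, "wz": 0, "hand": -1}, {"x": 0, "y": -0.0378, "z": -0.0022, "wx": 0, "wy": 0, "wz": 0, "hand": -1}, {"x": 0, "y": -0.038, "z": -0.0005, "wx": 0, "wy": 0, "wz": 0, "hand": -1}, {"x": 0, "y": -0.038, "z": 0.0011, "wx": 0, "wy": 0, "wz": 0, "hand": -1}]}}

```text
time: 23.78
tool_pos: [0.5249, -0.0058, 0.1758]
tool_rot: [0.095, 0.715, 0.686, 0.092]
contact_force: [2.4, -0.7, 3.8]
gripper_width: 0.092
grasp_force: 58.5
```

```bash
cat >>h.py <<'E'
def rail():
    _,x,R=pose();g=x-R.apply([0,0,.0187]);h=cab([0,0,.068]);v=Ro.from_euler('z',-YAW,degrees=True).apply(g-h)
    print("r",np.hypot(v[0],v[2]).round(4),"theta",(np.arctan2(-v[0],v[2])+.4363+np.arctan2(.05,.12)).round(3))
E
python3 - <<'E'
from h import *
show();rail()
E
```

```text
t 23.78 grasp [ 0.52   -0.0056  0.1939] tcp [ 0.5249 -0.0058  0.1758] dir [ 0.261 -0.01  -0.965] ty [ 0.964 -0.04   0.261] F [ 2.4 -0.7  3.8] w 0.092 g 58.5
r 0.1322 theta 1.142
```

Request:
{"fn": "send_rows", "kwargs": {"rows": [{"x": 0, "y": -0.0378, "z": 0.0035, "wx": 0, "wy": 0, "wz": 0, "hand": -1}, {"x": 0, "y": -0.0376, "z": 0.005, "wx": 0, "wy": 0, "wz": 0, "hand": -1}, {"x": 0, "y": -0.0374, "z": 0.0065, "wx": 0, "wy": 0, "wz": 0, "hand": -1}, {"x": 0, "y": -0.0371, "z": 0.008, "wx": 0, "wy": 0, "wz": 0, "hand": -1}, {"x": 0, "y": -0.0368, "z": 0.0094, "wx": 0, "wy": 0, "wz": 0, "hand": -1}, {"x": 0, "y": -0.0363, "z": 0.011, "wx": 0, "wy": 0, "wz": 0, "hand": -1}, {"x": 0, "y": -0.0358, "z": 0.0125, "wx": 0, "wy": 0, "wz": 0, "hand": -1}, {"x": 0, "y": -0.0352, "z": 0.014, "wx": 0, "wy": 0, "wz": 0, "hand": -1}, {"x": 0, "y": -0.0346, "z": 0.0155, "wx": 0, "wy": 0, "wz": 0, "hand": -1}, {"x": 0, "y": -0.0339, "z": 0.017, "wx": 0, "wy": 0, "wz": 0, "hand": -1}]}}

```text
time: 24.62
tool_pos: [0.4742, -0.0038, 0.1439]
tool_rot: [0.092, 0.716, 0.687, 0.089]
contact_force: [-2.9, -3.6, 1.3]
gripper_width: 0.092
grasp_force: 60.9
```

Request:
{"fn": "send_rows", "kwargs": {"rows": [{"x": 0, "y": -0.0168, "z": 0.009, "wx": 0, "wy": 0, "wz": 0, "hand": -1}, {"x": 0, "y": -0.0165, "z": 0.0094, "wx": 0, "wy": 0, "wz": 0, "hand": -1}, {"x": 0, "y": -0.0163, "z": 0.0097, "wx": 0, "wy": 0, "wz": 0, "hand": -1}, {"x": 0, "y": -0.016, "z": 0.01, "wx": 0, "wy": 0, "wz": 0, "hand": -1}, {"x": 0, "y": -0.0158, "z": 0.0104, "wx": 0, "wy": 0, "wz": 0, "hand": -1}, {"x": 0, "y": -0.0156, "z": 0.0107, "wx": 0, "wy": 0, "wz": 0, "hand": -1}, {"x": 0, "y": -0.0154, "z": 0.011, "wx": 0, "wy": 0, "wz": 0, "hand": -1}, {"x": 0, "y": -0.0151, "z": 0.0114, "wx": 0, "wy": 0, "wz": 0, "hand": -1}, {"x": 0, "y": -0.0148, "z": 0.0118, "wx": 0, "wy": 0, "wz": 0, "hand": -1}, {"x": 0, "y": -0.0146, "z": 0.012, "wx": 0, "wy": 0, "wz": 0, "hand": -1}]}}

```text
time: 25.45
tool_pos: [0.4582, -0.0031, 0.1251]
tool_rot: [0.095, 0.715, 0.686, 0.091]
contact_force: [0.9, -6.1, 0.1]
gripper_width: 0.087
grasp_force: 59.9
```

```bash
python3 - <<'E'
from h import *
show();rail();planR(flap(2.008,.05,.1205),15)
E
```

```text
t 25.45 grasp [ 0.4533 -0.0029  0.1431] tcp [ 0.4582 -0.0031  0.1251] dir [ 0.261 -0.01  -0.965] ty [ 0.965 -0.04   0.261] F [ 0.9 -6.1  0.1] w 0.087 g 59.9
r 0.1309 theta 1.791
turn [ 0.003  0.001 -0.006] after [ 0.002 -0.13   0.139] w/o [ 0.002 -0.13   0.139]
```

Request:
{"fn": "send_rows", "kwargs": {"rows": [{"x": 0, "y": -0.0144, "z": 0.0122, "wx": 0, "wy": 0, "wz": 0, "hand": -1}, {"x": 0, "y": -0.0141, "z": 0.0125, "wx": 0, "wy": 0, "wz": 0, "hand": -1}, {"x": 0, "y": -0.0138, "z": 0.0129, "wx": 0, "wy": 0, "wz": 0, "hand": -1}, {"x": 0, "y": -0.0135, "z": 0.0132, "wx": 0, "wy": 0, "wz": 0, "hand": -1}, {"x": 0, "y": -0.0132, "z": 0.0136, "wx": 0, "wy": 0, "wz": 0, "hand": -1}, {"x": 0, "y": -0.0129, "z": 0.014, "wx": 0, "wy": 0, "wz": 0, "hand": -1}, {"x": 0, "y": -0.0126, "z": 0.0143, "wx": 0, "wy": 0, "wz": 0, "hand": -1}, {"x": 0, "y": -0.0124, "z": 0.0146, "wx": 0, "wy": 0, "wz": 0, "hand": -1}, {"x": 0, "y": -0.008, "z": 0.01, "wx": 0, "wy": 0, "wz": 0, "hand": -1}, {"x": 0, "y": -0.006, "z": 0.008, "wx": 0, "wy": 0, "wz": 0, "hand": -1}]}}

```text
time: 26.28
tool_pos: [0.4463, -0.0025, 0.1022]
tool_rot: [0.096, 0.715, 0.686, 0.092]
contact_force: [2.6, -5.2, 2.0]
gripper_width: 0.087
grasp_force: 60.8
```

```bash
python3 - <<'E'
from h import *
show();rail();planR(flap(2.012,.05,.1205),15)
E
```

```text
t 26.28 grasp [ 0.4414 -0.0024  0.1202] tcp [ 0.4463 -0.0025  0.1022] dir [ 0.263 -0.01  -0.965] ty [ 0.964 -0.04   0.263] F [ 2.6 -5.2  2. ] w 0.087 g 60.8
r 0.1301 theta 1.989
turn [ 0.006  0.001 -0.006] after [ 0.002 -0.016  0.015] w/o [ 0.001 -0.016  0.015]
```

Last 3 mm, slowly, until the force shows the flap resting on the supports.

Request:
{"fn": "send_rows", "kwargs": {"rows": [{"x": 0, "y": -0.004, "z": 0.005, "wx": 0, "wy": 0, "wz": 0, "hand": -1}, {"x": 0, "y": -0.004, "z": 0.005, "wx": 0, "wy": 0, "wz": 0, "hand": -1}, {"x": 0, "y": -0.003, "z": 0.005, "wx": 0, "wy": 0, "wz": 0, "hand": -1}, {"x": 0, "y": -0.003, "z": 0.004, "wx": 0, "wy": 0, "wz": 0, "hand": -1}, {"x": 0, "y": -0.002, "z": 0.004, "wx": 0, "wy": 0, "wz": 0, "hand": -1}, {"x": 0, "y": 0, "z": 0, "wx": 0, "wy": 0, "wz": 0, "hand": -1}, {"x": 0, "y": 0, "z": 0, "wx": 0, "wy": 0, "wz": 0, "hand": -1}, {"x": 0, "y": 0, "z": 0, "wx": 0, "wy": 0, "wz": 0, "hand": -1}, {"x": 0, "y": 0, "z": 0, "wx": 0, "wy": 0, "wz": 0, "hand": -1}, {"x": 0, "y": 0, "z": 0, "wx": 0, "wy": 0, "wz": 0, "hand": -1}]}}

```text
time: 27.12
tool_pos: [0.4462, -0.0026, 0.1016]
tool_rot: [0.096, 0.715, 0.686, 0.093]
contact_force: [-6.1, -3.4, 15.4]
gripper_width: 0.093
grasp_force: 62.6
```

```bash
python3 - <<'E'
from h import *
show();rail()
E
```

```text
t 27.12 grasp [ 0.4413 -0.0024  0.1197] tcp [ 0.4462 -0.0026  0.1016] dir [ 0.265 -0.01  -0.964] ty [ 0.963 -0.04   0.265] F [-6.1 -3.4 15.4] w 0.093 g 62.6
r 0.13 theta 1.993
```

Request:
{"fn": "send_rows", "kwargs": {"rows": [{"x": 0, "y": 0, "z": -0.005, "wx": 0, "wy": 0, "wz": 0, "hand": -1}, {"x": 0, "y": 0, "z": 0, "wx": 0, "wy": 0, "wz": 0, "hand": -0.5}, {"x": 0, "y": 0, "z": 0, "wx": 0, "wy": 0, "wz": 0, "hand": -0.3}, {"x": 0, "y": 0, "z": 0, "wx": 0, "wy": 0, "wz": 0, "hand": -0.2}, {"x": 0, "y": 0, "z": 0, "wx": 0, "wy": 0, "wz": 0, "hand": -0.2}, {"x": 0, "y": 0, "z": -0.06, "wx": 0, "wy": 0, "wz": 0, "hand": -0.2}, {"x": 0, "y": 0, "z": -0.15, "wx": 0, "wy": 0, "wz": 0, "hand": -0.2}, {"x": 0, "y": 0, "z": -0.2, "wx": 0, "wy": 0, "wz": 0, "hand": 0.2}, {"x": 0, "y": 0, "z": -0.15, "wx": 0, "wy": 0, "wz": 0, "hand": 0.6}, {"x": 0, "y": 0, "z": 0, "wx": 0, "wy": 0, "wz": 0, "hand": 0.9}]}}

```text
time: 27.95
tool_pos: [0.4236, -0.0017, 0.1857]
tool_rot: [0.098, 0.715, 0.686, 0.094]
contact_force: [-0.1, 0.4, 0.5]
gripper_width: 0.811
grasp_force: 0.0
```

```bash
python3 - <<'E'
from h import *
from plant import grab_frame
import cv2
show();im=grab_frame("top");cv2.imwrite("pics/top7.png",im);cv2.imwrite("pics/s7.png",grab_frame("scene"))
hsv=cv2.cvtColor(im,cv2.COLOR_BGR2HSV);m=((hsv[...,2]>150)&(hsv[...,1]<60)).astype(np.uint8);m[:,:175]=0;m[:,205:]=0;m[:232]=0;m[262:]=0
n,l,st,c=cv2.connectedComponentsWithStats(m);print(st[1:],c[1:],[ray("top",*q,.085).round(4) for q in c[1:]])
planR([.4455,.224,.165],0,pg=False)
# flap free edge in top view: predicted upper-edge pixels and wood colour transitions
C=calibration("top");K=C["camera_matrix"]
for y in(-.1,.07):
    q=C["R"]@flap(2.012,.012,.148,y)+C["t"];p=K@q/q[2];print("flap edge pred",p[:2].round(1),[(v,im[v,int(p[0])].tolist()) for v in range(int(p[1])-3,int(p[1])+5)])
E
```

```text
t 27.95 grasp [ 0.4186 -0.0015  0.2037] tcp [ 0.4236 -0.0017  0.1857] dir [ 0.268 -0.011 -0.963] ty [ 0.962 -0.04   0.268] F [-0.1  0.4  0.5] w 0.811 g 0.0
[[184 243  11  11  96]] [[189.11458333 248.03125   ]] [array([0.4444, 0.2234, 0.085 ])]
turn [ 0.337 -0.001 -0.006] after [1.507 0.101 0.105] w/o [1.508 0.063 0.128]
flap edge pred [299.2 257.2] [(254, [139, 206, 233]), (255, [143, 212, 235]), (256, [130, 194, 222]), (257, [93, 135, 157]), (258, [65, 78, 77]), (259, [54, 52, 40]), (260, [55, 52, 35]), (261, [61, 57, 42])]
flap edge pred [241.8 256.6] [(253, [143, 212, 235]), (254, [143, 213, 237]), (255, [140, 209, 237]), (256, [117, 179, 221]), (257, [88, 118, 144]), (258, [70, 73, 62]), (259, [58, 54, 35]), (260, [57, 53, 37])]
```

The flap edge appears where the level flap should have it, and the shaker is at (0.4445, 0.2235). I'll fetch it now.

Request:
{"fn": "send_rows", "kwargs": {"rows": [{"x": 0, "y": 0, "z": 0, "wx": 0.112, "wy": 0, "wz": 0, "hand": 1}, {"x": 0, "y": 0, "z": 0, "wx": 0.112, "wy": 0, "wz": 0, "hand": 1}, {"x": 0, "y": 0, "z": 0, "wx": 0.112, "wy": 0, "wz": -0.006, "hand": 1}, {"x": 0.15, "y": 0.01, "z": 0.01, "wx": 0, "wy": 0, "wz": 0, "hand": 1}, {"x": 0.25, "y": 0.018, "z": 0.018, "wx": 0, "wy": 0, "wz": 0, "hand": 1}, {"x": 0.26, "y": 0.018, "z": 0.018, "wx": 0, "wy": 0, "wz": 0, "hand": 1}, {"x": 0.26, "y": 0.018, "z": 0.018, "wx": 0, "wy": 0, "wz": 0, "hand": 1}, {"x": 0.26, "y": 0.018, "z": 0.018, "wx": 0, "wy": 0, "wz": 0, "hand": 1}, {"x": 0.22, "y": 0.01, "z": 0.015, "wx": 0, "wy": 0, "wz": 0, "hand": 1}, {"x": 0.107, "y": 0.009, "z": 0.008, "wx": 0, "wy": 0, "wz": 0, "hand": 1}]}}

```text
time: 28.88
tool_pos: [0.4433, 0.227, 0.1614]
tool_rot: [-0.003, 0.719, 0.695, -0.002]
contact_force: [-0.5, -1.0, 0.3]
gripper_width: 1.003
grasp_force: 0.0
```

Request:
{"fn": "send_rows", "kwargs": {"rows": [{"x": 0, "y": 0, "z": 0.03, "wx": 0, "wy": 0, "wz": 0, "hand": 1}, {"x": 0, "y": 0, "z": 0.03, "wx": 0, "wy": 0, "wz": 0, "hand": 1}, {"x": 0, "y": 0, "z": 0.03, "wx": 0, "wy": 0, "wz": 0, "hand": 1}, {"x": 0, "y": 0, "z": 0.03, "wx": 0, "wy": 0, "wz": 0, "hand": 1}, {"x": 0, "y": 0, "z": 0.03, "wx": 0, "wy": 0, "wz": 0, "hand": 1}, {"x": 0, "y": 0, "z": 0.03, "wx": 0, "wy": 0, "wz": 0, "hand": 1}, {"x": 0, "y": 0, "z": 0, "wx": 0, "wy": 0, "wz": 0, "hand": 1}, {"x": 0, "y": 0, "z": 0, "wx": 0, "wy": 0, "wz": 0, "hand": 1}, {"x": 0, "y": 0, "z": 0, "wx": 0, "wy": 0, "wz": 0, "hand": 1}, {"x": 0, "y": 0, "z": 0, "wx": 0, "wy": 0, "wz": 0, "hand": 1}]}}

```text
time: 29.72
tool_pos: [0.4453, 0.224, 0.1374]
tool_rot: [-0.001, 0.72, 0.694, 0.0]
contact_force: [0.2, -0.5, 0.3]
gripper_width: 1.002
grasp_force: 0.0
```

```bash
python3 - <<'E'
from h import *
show();planR([.4445,.2235,.03],0,pg=False)
E
```

```text
t 29.72 grasp [0.4453 0.224  0.1561] tcp [0.4453 0.224  0.1374] dir [-0.001  0.002 -1.   ] ty [ 0.999 -0.037 -0.001] F [ 0.2 -0.5  0.3] w 1.002 g 0.0
turn [-0.001 -0.002  0.   ] after [-0.004 -0.005  0.716] w/o [-0.005 -0.004  0.716]
```

Request:
{"fn": "send_rows", "kwargs": {"rows": [{"x": -0.004, "y": -0.004, "z": 0.1, "wx": 0, "wy": 0, "wz": 0, "hand": 1}, {"x": 0, "y": 0, "z": 0.15, "wx": 0, "wy": 0, "wz": 0, "hand": 1}, {"x": 0, "y": 0, "z": 0.15, "wx": 0, "wy": 0, "wz": 0, "hand": 1}, {"x": 0, "y": 0, "z": 0.13, "wx": 0, "wy": 0, "wz": 0, "hand": 1}, {"x": 0, "y": 0, "z": 0.11, "wx": 0, "wy": 0, "wz": 0, "hand": 1}, {"x": 0, "y": 0, "z": 0.076, "wx": 0, "wy": 0, "wz": 0, "hand": 1}, {"x": 0, "y": 0, "z": 0, "wx": 0, "wy": 0, "wz": 0, "hand": 1}, {"x": 0, "y": 0, "z": 0, "wx": 0, "wy": 0, "wz": 0, "hand": -0.2}, {"x": 0, "y": 0, "z": 0, "wx": 0, "wy": 0, "wz": 0, "hand": -0.2}, {"x": 0, "y": 0, "z": 0, "wx": 0, "wy": 0, "wz": 0, "hand": -0.2}]}}

```text
time: 30.55
tool_pos: [0.4454, 0.224, 0.0311]
tool_rot: [-0.0, 0.72, 0.694, 0.001]
contact_force: [-0.0, -0.6, 0.4]
gripper_width: 0.601
grasp_force: 0.0
```

Request:
{"fn": "send_rows", "kwargs": {"rows": [{"x": 0, "y": 0, "z": 0, "wx": 0, "wy": 0, "wz": 0, "hand": -0.2}, {"x": 0, "y": 0, "z": 0, "wx": 0, "wy": 0, "wz": 0, "hand": -0.2}, {"x": 0, "y": 0, "z": 0, "wx": 0, "wy": 0, "wz": 0, "hand": -0.2}, {"x": 0, "y": 0, "z": -0.04, "wx": 0, "wy": 0, "wz": 0, "hand": -0.2}, {"x": 0, "y": 0, "z": -0.1, "wx": 0, "wy": 0, "wz": 0, "hand": -0.2}, {"x": 0, "y": 0, "z": -0.16, "wx": 0, "wy": 0, "wz": 0, "hand": -0.2}, {"x": 0, "y": 0, "z": -0.18, "wx": 0, "wy": 0, "wz": 0, "hand": -0.2}, {"x": 0, "y": 0, "z": -0.16, "wx": 0, "wy": 0, "wz": 0, "hand": -0.2}, {"x": 0, "y": 0, "z": -0.12, "wx": 0, "wy": 0, "wz": 0, "hand": -0.2}, {"x": 0, "y": 0, "z": -0.05, "wx": 0, "wy": 0, "wz": 0, "hand": -0.2}]}}

```text
time: 31.38
tool_pos: [0.4459, 0.224, 0.1548]
tool_rot: [0.0, 0.72, 0.694, 0.002]
contact_force: [-0.6, -0.0, -0.5]
gripper_width: 0.442
grasp_force: 59.8
```

```bash
python3 - <<'E'
from h import *
show();planR(cab([-.08,.095,.15]),0,pg=False)
E
```

```text
t 31.38 grasp [0.4458 0.2239 0.1735] tcp [0.4459 0.224  0.1548] dir [ 0.004  0.003 -1.   ] ty [ 0.999 -0.036  0.004] F [-0.6 -0.  -0.5] w 0.442 g 59.8
turn [ 0.005 -0.004  0.   ] after [-0.874  0.286  0.032] w/o [-0.874  0.286  0.03 ]
```

Request:
{"fn": "send_rows", "kwargs": {"rows": [{"x": -0.04, "y": 0.014, "z": 0, "wx": 0, "wy": 0, "wz": 0, "hand": -0.2}, {"x": -0.1, "y": 0.03, "z": 0, "wx": 0, "wy": 0, "wz": 0, "hand": -0.2}, {"x": -0.15, "y": 0.05, "z": 0, "wx": 0, "wy": 0, "wz": 0, "hand": -0.2}, {"x": -0.15, "y": 0.05, "z": 0, "wx": 0, "wy": 0, "wz": 0, "hand": -0.2}, {"x": -0.15, "y": 0.05, "z": 0, "wx": 0, "wy": 0, "wz": 0, "hand": -0.2}, {"x": -0.15, "y": 0.05, "z": 0, "wx": 0, "wy": 0, "wz": 0, "hand": -0.2}, {"x": -0.1, "y": 0.03, "z": 0, "wx": 0, "wy": 0, "wz": 0, "hand": -0.2}, {"x": -0.034, "y": 0.012, "z": 0, "wx": 0, "wy": 0, "wz": 0, "hand": -0.2}, {"x": 0, "y": 0, "z": 0, "wx": 0, "wy": 0, "wz": 0, "hand": -0.2}, {"x": 0, "y": 0, "z": 0, "wx": 0, "wy": 0, "wz": 0, "hand": -0.2}]}}

```text
time: 32.22
tool_pos: [0.4817, 0.091, 0.1495]
tool_rot: [-0.002, 0.72, 0.694, -0.001]
contact_force: [0.1, -0.7, -1.3]
gripper_width: 0.444
grasp_force: 59.7
```

Request:
{"fn": "send_rows", "kwargs": {"rows": [{"x": 0, "y": 0, "z": 0.05, "wx": 0, "wy": 0, "wz": 0, "hand": -0.2}, {"x": 0, "y": 0, "z": 0.06, "wx": 0, "wy": 0, "wz": 0, "hand": -0.2}, {"x": 0, "y": 0, "z": 0.06, "wx": 0, "wy": 0, "wz": 0, "hand": -0.2}, {"x": 0, "y": 0, "z": 0.04, "wx": 0, "wy": 0, "wz": 0, "hand": -0.2}, {"x": 0, "y": 0, "z": 0.02, "wx": 0, "wy": 0, "wz": 0, "hand": -0.2}, {"x": 0, "y": 0, "z": 0.01, "wx": 0, "wy": 0, "wz": 0, "hand": -0.2}, {"x": 0, "y": 0, "z": 0, "wx": 0, "wy": 0, "wz": 0, "hand": -0.2}, {"x": 0, "y": 0, "z": 0, "wx": 0, "wy": 0, "wz": 0, "hand": -0.2}, {"x": 0, "y": 0, "z": 0, "wx": 0, "wy": 0, "wz": 0, "hand": -0.2}, {"x": 0, "y": 0, "z": 0, "wx": 0, "wy": 0, "wz": 0, "hand": -0.2}]}}

```text
time: 33.05
tool_pos: [0.4828, 0.0909, 0.1153]
tool_rot: [-0.001, 0.72, 0.694, 0.0]
contact_force: [-0.1, 0.4, -0.8]
gripper_width: 0.44
grasp_force: 59.7
```

```bash
python3 - <<'E'
from h import *
show()
E
```

```text
t 33.05 grasp [0.4828 0.0909 0.134 ] tcp [0.4828 0.0909 0.1153] dir [-0.001  0.001 -1.   ] ty [ 0.999 -0.036 -0.001] F [-0.1  0.4 -0.8] w 0.44 g 59.7
```

Another 4 mm to go. I'll step down gently until contact.

Request:
{"fn": "send_rows", "kwargs": {"rows": [{"x": 0, "y": 0, "z": 0.008, "wx": 0, "wy": 0, "wz": 0, "hand": -0.2}, {"x": 0, "y": 0, "z": 0.007, "wx": 0, "wy": 0, "wz": 0, "hand": -0.2}, {"x": 0, "y": 0, "z": 0.006, "wx": 0, "wy": 0, "wz": 0, "hand": -0.2}, {"x": 0, "y": 0, "z": 0.005, "wx": 0, "wy": 0, "wz": 0, "hand": -0.2}, {"x": 0, "y": 0, "z": 0, "wx": 0, "wy": 0, "wz": 0, "hand": -0.2}, {"x": 0, "y": 0, "z": 0, "wx": 0, "wy": 0, "wz": 0, "hand": -0.2}, {"x": 0, "y": 0, "z": 0, "wx": 0, "wy": 0, "wz": 0, "hand": -0.2}, {"x": 0, "y": 0, "z": 0, "wx": 0, "wy": 0, "wz": 0, "hand": -0.2}, {"x": 0, "y": 0, "z": 0, "wx": 0, "wy": 0, "wz": 0, "hand": -0.2}, {"x": 0, "y": 0, "z": 0, "wx": 0, "wy": 0, "wz": 0, "hand": -0.2}]}}

```text
time: 33.88
tool_pos: [0.4825, 0.0909, 0.1115]
tool_rot: [-0.001, 0.72, 0.694, -0.0]
contact_force: [-3.4, -1.2, 5.8]
gripper_width: 0.44
grasp_force: 60.7
```

Contact at 5.8 N, so the shaker is standing on the flap. I'll release it, then withdraw up and back.

Request:
{"fn": "send_rows", "kwargs": {"rows": [{"x": 0, "y": 0, "z": -0.003, "wx": 0, "wy": 0, "wz": 0, "hand": -0.2}, {"x": 0, "y": 0, "z": 0, "wx": 0, "wy": 0, "wz": 0, "hand": 0.1}, {"x": 0, "y": 0, "z": 0, "wx": 0, "wy": 0, "wz": 0, "hand": 0.4}, {"x": 0, "y": 0, "z": 0, "wx": 0, "wy": 0, "wz": 0, "hand": 0.6}, {"x": 0, "y": 0, "z": 0, "wx": 0, "wy": 0, "wz": 0, "hand": 0.6}, {"x": 0, "y": 0, "z": -0.08, "wx": 0, "wy": 0, "wz": 0, "hand": 0.6}, {"x": 0, "y": 0, "z": -0.2, "wx": 0, "wy": 0, "wz": 0, "hand": 0.6}, {"x": 0, "y": 0, "z": -0.25, "wx": 0, "wy": 0, "wz": 0, "hand": 0.6}, {"x": 0, "y": 0, "z": -0.2, "wx": 0, "wy": 0, "wz": 0, "hand": 0.6}, {"x": 0, "y": 0, "z": -0.05, "wx": 0, "wy": 0, "wz": 0, "hand": 0.6}]}}

```text
time: 34.72
tool_pos: [0.4855, 0.0909, 0.2359]
tool_rot: [0.003, 0.72, 0.694, 0.004]
contact_force: [0.9, 0.2, 1.6]
gripper_width: 0.797
grasp_force: 0.0
```

Request:
{"fn": "send_rows", "kwargs": {"rows": [{"x": 0, "y": -0.05, "z": 0, "wx": 0, "wy": 0, "wz": 0, "hand": 0.6}, {"x": 0, "y": -0.1, "z": 0, "wx": 0, "wy": 0, "wz": 0, "hand": 0.6}, {"x": 0, "y": -0.15, "z": 0, "wx": 0, "wy": 0, "wz": 0, "hand": 0.6}, {"x": 0, "y": -0.1, "z": 0, "wx": 0, "wy": 0, "wz": 0, "hand": 0.6}, {"x": 0, "y": -0.05, "z": 0, "wx": 0, "wy": 0, "wz": 0, "hand": 0.6}, {"x": 0, "y": 0, "z": 0, "wx": 0, "wy": 0, "wz": 0, "hand": 0.6}, {"x": 0, "y": 0, "z": 0, "wx": 0, "wy": 0, "wz": 0, "hand": 0.6}, {"x": 0, "y": 0, "z": 0, "wx": 0, "wy": 0, "wz": 0, "hand": 0.6}, {"x": 0, "y": 0, "z": 0, "wx": 0, "wy": 0, "wz": 0, "hand": 0.6}, {"x": 0, "y": 0, "z": 0, "wx": 0, "wy": 0, "wz": 0, "hand": 0.6}]}}

```text
time: 35.55
tool_pos: [0.4155, 0.0932, 0.2283]
tool_rot: [-0.001, 0.72, 0.694, -0.0]
contact_force: [0.5, -0.7, 0.5]
gripper_width: 0.801
grasp_force: 0.0
```

```bash
python3 - <<'E'
from h import *
from plant import grab_frame
import cv2
show();im=grab_frame("scene");cv2.imwrite("pics/s9.png",im)
a=cv2.imread("pics/scene0.png")
h=cv2.cvtColor(im,cv2.COLOR_BGR2HSV)
C=calibration("scene");K=C["camera_matrix"]
def px(p): q=C["R"]@p+C["t"];q=K@q/q[2];return q[:2].round(1)
print("shaker pred bottom/top",px(np.array([.4825,.091,.08])),px(np.array([.4825,.091,.17])))
print("flap edge pred L,R",px(flap(2.012,.012,.148,.136)),px(flap(2.012,.012,.148,-.136)))
# bystanders unmoved: difference in windows vs first frame
for n,p in dict(spice=(.651,-.222,.05),cup=(.509,-.305,.03),fish=(.547,.295,.01),vin=(.661,.191,.12),tin=(.639,.353,.04)).items():
    u,v=px(np.array(p)).astype(int);print(n,(u,v),cv2.absdiff(a,im)[v-8:v+9,u-8:u+9].mean().round(1))
m=((h[...,2]>140)&(h[...,1]<60)).astype(np.uint8);
u,v=px(np.array([.4825,.091,.125])).astype(int);w=np.zeros_like(m);w[v-35:v+36,u-25:u+26]=m[v-35:v+36,u-25:u+26]
n,l,st,c=cv2.connectedComponentsWithStats(w);print([(s.tolist(),k.round(1)) for s,k in zip(st[1:],c[1:]) if s[4]>30])
E
```

```text
t 35.55 grasp [0.4156 0.0931 0.247 ] tcp [0.4155 0.0932 0.2283] dir [-0.002  0.001 -1.   ] ty [ 0.999 -0.037 -0.002] F [ 0.5 -0.7  0.5] w 0.801 g 0.0
shaker pred bottom/top [275.7 224.2] [276.9 201.2]
flap edge pred L,R [287.2 238.1] [325.2 198.5]
spice (np.int64(275), np.int64(176)) 37.8
cup (np.int64(317), np.int64(181)) 54.8
fish (np.int64(224), np.int64(269)) 4.6
vin (np.int64(212), np.int64(212)) 5.0
tin (np.int64(188), np.int64(262)) 4.9
[([271, 201, 10, 25, 190], array([275.7, 212.8])), ([291, 202, 11, 20, 55], array([295.2, 210.5]))]
```

```bash
python3 - <<'E'
from plant import grab_frame, job_done
import cv2
a=cv2.imread("pics/top0.png");b=grab_frame("top");d=cv2.absdiff(a,b)
r=[d[v-9:v+10,u-9:u+10].mean().round(1) for u,v in((363,222),(338,174),(168,215),(193,166),(146,184))];print(r)
# support tabs still under the flap edge, flap edge rows
print([b[v,299].tolist() for v in(254,256,258)],[b[v,228].tolist() for v in (240,246,254)])
if max(r)<12: print(job_done())
E
```

```text
[np.float64(1.0), np.float64(1.6), np.float64(1.6), np.float64(1.6), np.float64(1.4)]
[[141, 209, 234], [131, 195, 222], [64, 76, 76]] [[129, 160, 178], [55, 60, 68], [49, 60, 136]]
the job is handed in; nothing more can be done
None
```

The job is handed in at about 35.6 s: both supports were pulled fully out to their stops, then the flap was lowered level onto them while held, the salt shaker was stood upright on the flap, and the other loose things were left where they were.

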